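# Pack the gas-line service kit

## Robot

A 6-joint arm with a two-finger parallel gripper is mounted at the origin on a cart in front of the work surface, level with it; the furniture and walls round the work are solid. World frame = base frame: x ahead of the robot, y to its left, z up, the work surface at z = 0. Lengths are in m, angles in rad, forces in N, time in s.
With the tool pointing down it reaches from about 0.3 to 0.775 m from the base axis. Payload 14.6 kg.
Tool frame: the origin (TCP) lies at the very end of the fingers, on their centre line; the grasp point (between the pads) lies 19 mm behind it (pinch_z is the distance from the TCP to the grasp point, in m); z points along the fingers, y is the direction in which the jaws open and shut (so a half turn about z gives the same grasp; the last joint's range is limited). The gripper opens to 94 mm and grips with 3 to 60 N. Pads are 16 mm wide; open, the fingers measure 119 mm over their backs; the gripper's body (75 mm by 177 mm) begins 78 mm behind the grasp point.
Start: joints at [-0.067, 0.3, 1.521, -0, 1.321, -0.067], TCP at [0.55, -0, 0.205] pointing down, gripper open.
Joint ranges: [-3.03, 3.03], [-0.79, 2.21], [0.23, 2.52], [-1.04, 4.18], [0, 3.07], [-2.55, 2.55]. Speed limits (rad/s): [2.22, 2.22, 2.57, 3.14, 3.14, 3.14].

## Interface

Orientations are given as [roll, pitch, yaw] about the fixed x, y, z axes, in that order (R = Rz(yaw) Ry(pitch) Rx(roll)).
In Python, from station import get_obs, camera, hand_in, pinch_z gives the robot as it stands.
- The arm moves only by the tool servo_tool, never from a script. Its argument "moves" is a list that holds one entry, the list of rows, each a list of 7 numbers: the turn, a rotation vector about the tool's x, y, z normalised to -1 to 1, where 1 is pi/2 rad, then the shift along the tool's x, y, z normalised to -1 to 1, where 1 is 500 mm, then the closure, from 0 (fully open) to 1 (shut). In form: [[[rx, ry, rz, x, y, z, hand], ...]]. A call has 1 to 12 rows; each row is the pose to reach, as a shift and turn from the pose measured when the call began, along the tool's axes at that moment; what a row does not reach only later rows make up. A row lasts 1/12 s, in which the tool goes at most 41.7 mm and 7.16 degrees, less where a joint would pass 70% of its speed; a pose out of reach is approached as far as the arm can. A call with a number of a shift or a turn outside -1 to 1 is refused whole. A call with a gripper value outside its range is refused whole. The fingers move at their own pace and stop on an object; "squeeze" is the grip in N (left out, the last holds). Time passes only in rows, so rows that repeat a pose let the fingers close. It gives the time, the measured TCP pose, the force and the opening at its end, in the units of the state.
- get_obs(): the state, without advancing time (a new reading comes with each control period).
- camera(name): name is "scene" or "side" or "wrist"; returns a dict with "color" (420x560x3 uint8, red, green, blue), "intrinsics" (3x3 intrinsics, pixels), "rvec" (rotation vector, rad) and "tvec" (3), from world to camera coordinates, as OpenCV has them. Camera axes: x right, y down, z forward; pixel columns grow to the right and rows downward; lengths in m; the calibration is good to about 2 mm. The wrist camera is an equidistant fisheye: a pixel r from the principal point sees the ray r / f radians off the axis. A picture is of the moment at which its call begins. There is no depth.
- hand_in(): hands the job in, once; it reports no verdict.
The state is a dict: "time_s": time; "qpos": joint angles; "joint_vel": joint speeds; "tau": joint torques, N m; "ee_pos": TCP position; "eef_rot": TCP orientation; "force": force on the tool from outside, world axes, zero at the start; "moment": the same for the moment, N m; "grip_width": finger opening in m.
Only numpy, scipy, OpenCV 4.12 (cv2) and the standard library are available. Lean on these libraries where they do the work, as an engineer would, in place of code of your own. Each camera call takes 0.05 s, during which the arm holds its last target.

## Task

Pack the service kit: lay the longer of the two open-ended spanners, the tube cutter, the pressure gauge (face up) and the brass tee each flat into the cut-out of its own shape in the foam of the grey kit tray, fully down on the cut-out's floor. The shorter spanner and the straight brass adapter are not part of the kit: leave them lying where they are.

Things in the scene. Friction and masses are not known exactly. Their poses are not given: they have to be found in the camera images.
- large_spanner: The longer double open-ended spanner, plain steel, 148 mm long (along its y), jaws 28 mm wide, shank 12 mm wide (along x) and 6 mm thick, lying flat. Origin: centre of its underside; z up. It may lie either way round in its pocket. 0.06 to 0.13 kg.
- tube_cutter: Hand tube cutter on its side, red C-shaped frame and black knob, 106 mm long (along its y), 29 mm wide (x), 23 mm high, 0.1 to 0.2 kg. Origin: centre of its underside; z up. Knob 23 mm across, y = 27 to 53 mm. Frame 16 mm high, x = -15 to 11 mm at y = -4 to 11 mm (good grip across x, near the balance point), x = -16 to -1 mm at y = -34 to -4 mm.
- gauge: Round pressure gauge lying face up: case 58 mm across and 30 mm high with its centre at x = 8 mm, brass stem of 15 mm across pointing to -x, its end at x = -38 mm; 75 mm over all. Origin: centre of the underside of these overall extents; z up. 0.13 to 0.25 kg.
- brass_tee: Brass tee fitting lying flat, 16 mm high: straight run 44 mm long along its y, 16 mm thick, from x = -16 to 0; branch of 16 mm across pointing to +x, its end at x = 16 mm. It can be gripped along x, 32 mm wide, across the back of the run and the end of the branch. Origin: centre of the underside of these overall extents; z up. 0.035 to 0.07 kg.
- small_spanner: Look-alike that stays: the shorter double open-ended spanner, plain steel, 123 mm long (along its y), jaws 22 mm wide, shank 12 mm wide, 5 mm thick. Origin: centre of its underside.
- adapter: Look-alike that stays: straight brass adapter standing upright, hexagon 22 mm across with a round neck of 14 mm above it, 24 mm high. Origin: centre of its underside.
- inlay_spanner: Pocket for the longer spanner, in a dark foam block (71 x 199 mm) fixed in the kit tray; light grey floor, upright walls 10 mm high, 7 mm play all round. Origin: on the pocket floor, where the seated thing's origin belongs; z up. 162 mm long along y, 26 mm wide, widened to 42 mm for the jaws at both ends and to a 62 mm round finger hole in the middle. Spanner's y along this y, either way round.
- inlay_cutter: Pocket for the tube cutter, in a dark foam block (71 x 199 mm) fixed in the kit tray; light grey floor, upright walls 10 mm high, 7 mm play all round. Origin: on the pocket floor, where the seated thing's origin belongs; z up. 120 mm long along y, 44 mm wide, no waist, with a round finger hole of 62 mm across near the middle. Cutter's y along this y, either way round.
- inlay_gauge: Pocket for the gauge, in a dark foam block (99 x 91 mm) fixed in the kit tray; light grey floor, upright walls 10 mm high, 7 mm play all round. Origin: on the pocket floor, where the seated thing's origin belongs; z up. Keyhole: disc of 72 mm across, centre at x = 8 mm, and a 29 mm wide channel for the stem to x = -45 mm. Gauge's x along this x, stem in the channel.
- inlay_tee: Pocket for the brass tee, in a dark foam block (91 x 99 mm) fixed in the kit tray; light grey floor, upright walls 10 mm high, 7 mm play all round. Origin: on the pocket floor, where the seated thing's origin belongs; z up. T shape: run 58 mm long along y, from x = -23 to 7 mm; branch 30 mm wide to x = 23 mm. Tee's x along this x.
Mind the look-alikes: they are no part of the job. Of the things that look like the gauge, the largest one is meant.

How it is judged:
At the end, for the whole second after the job is handed in: Longer spanner, cutter, gauge and tee each rest flat, right side up (tilt under 0.12 rad), on the floor of their own pocket: origins within 10 mm horizontally of the pocket's and at most 4 mm above its floor. Shorter spanner and adapter within 25 mm of their start, not tipped over (horizontal distance between large_spanner and inlay_spanner below 0.01 m and z of large_spanner in the frame of inlay_spanner below 0.004 m and angle between each of large_spanner, tube_cutter, gauge, brass_tee, small_spanner, adapter's own z axis and vertical below 0.12 rad and linear speed of each of large_spanner, tube_cutter, gauge, brass_tee below 0.02 m/s and horizontal distance between tube_cutter and inlay_cutter below 0.01 m and z of tube_cutter in the frame of inlay_cutter below 0.004 m and horizontal distance between gauge and inlay_gauge below 0.01 m and z of gauge in the frame of inlay_gauge below 0.004 m and horizontal distance between brass_tee and inlay_tee below 0.01 m and z of brass_tee in the frame of inlay_tee below 0.004 m and distance of each of small_spanner, adapter from where it was at the start of the episode below 0.025 m); the robot touches nothing.
It also fails if it takes over 112 s, if anything falls off the work surface, if the arm or the gripper's body presses on something with over 40 N, if the wrist force passes 120 N, or if a joint passes its speed limit or range.

## Working session

There is one attempt and no reset: what is moved stays moved. The work goes in short steps, Python scripts to look and compute and a tool call to move; the robot and the scene stay as the last step left them, time stands still between calls to the robot, and variables do not carry over. Pictures are saved under pics/ and viewed, and the job is handed in when it is done.

Besides the shell and the picture viewer there is one more tool, called after "Call:" as name(argument=value, ...), one argument or row to a line, values as JSON. servo_tool: Moves the arm, as the interface text tells. Scaled input: -1 to 1 covers 500 mm each way for a shift and pi/2 rad each way for a turn. Its arguments: {"type":"object","properties":{"moves":{"type":"array"},"squeeze":{"type":"number"}},"required":["moves"]}

```bash
mkdir -p pics; ls; python3 - <<'E'
from station import get_obs,camera,pinch_z
import cv2,numpy as np
print(get_obs(),pinch_z)
for n in ["scene","side","wrist"]:
    c=camera(n); cv2.imwrite(f"pics/{n}0.png",c["color"][:,:,::-1]); print(n,c["intrinsics"],c["rvec"],c["tvec"])
E
```

```text
pics
{'time_s': 0.0, 'qpos': array([-6.66051051e-02,  3.00454092e-01,  1.52156950e+00,  1.11733523e-05,
        1.32067807e+00, -6.65890830e-02]), 'joint_vel': array([-0.00036989, -0.00033335,  0.00088231, -0.00085778,  0.00096901,
       -0.00086511]), 'tau': array([-1.53750298e-03, -5.31805658e+01, -3.52735734e+01,  7.07558286e-02,
        2.43994006e-02, -4.79655944e-05]), 'ee_pos': array([5.49748090e-01, 1.39983929e-05, 2.04900551e-01]), 'eef_rot': array([-3.14048682e+00, -8.45920483e-05,  1.57077749e+00]), 'force': array([ 0.04735774,  0.18861207, -0.60683742]), 'moment': array([-0.03824095, -0.00247748,  0.03173116]), 'grip_width': 0.09416458484912524} 0.0188
scene [[383.36259054   0.         285.22708326]
 [  0.         383.36259054 208.15285235]
 [  0.           0.           1.        ]] [ 2.02885481 -0.77119639  0.41918011] [-0.40314972  0.27659371  0.56265299]
side [[527.11041337   0.         278.28405224]
 [  0.         527.11041337 206.53445774]
 [  0.           0.           1.        ]] [ 0.70359198 -2.49895437  1.28873683] [0.52048472 0.20639455 1.05872552]
wrist [[325.1922621    0.         280.956084  ]
 [  0.         325.1922621  214.27777169]
 [  0.           0.           1.        ]] [-2.86608171e+00 -1.13219790e-04  3.91647034e-04] [-0.55000321 -0.02759308  0.39237029]
```

View pics/scene0.png

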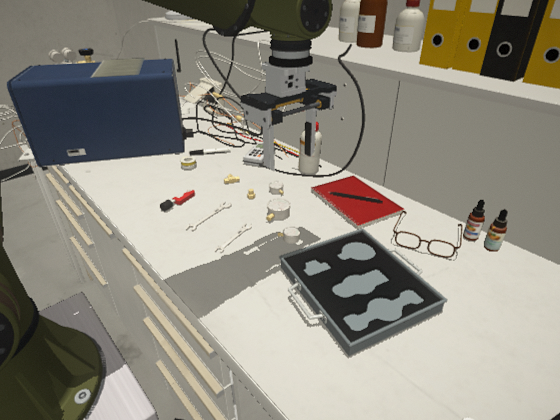

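View pics/side0.png

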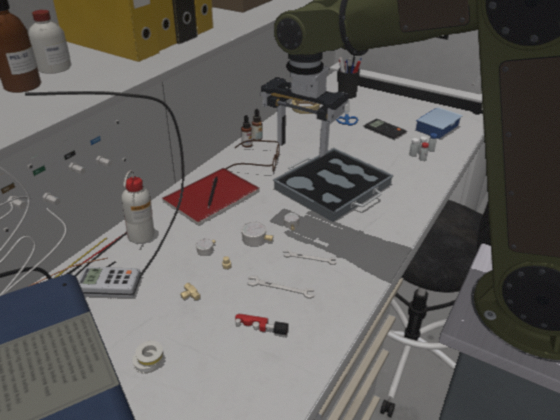

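View pics/wrist0.png

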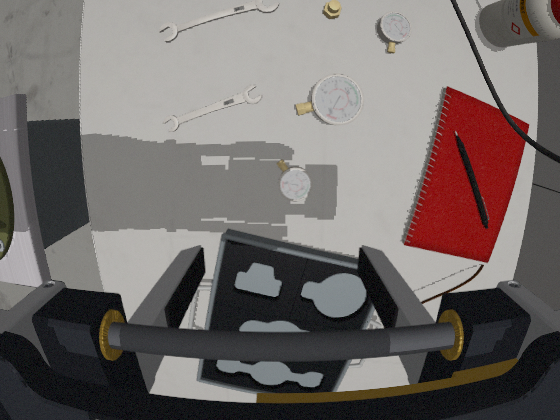

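```bash
cat > h.py <<'E'
import numpy as np,cv2
from scipy.spatial.transform import Rotation as Rn
from station import get_obs,camera
def snap(n,fn):
    c=camera(n); cv2.imwrite(f"pics/{fn}.png",c["color"][:,:,::-1])
    np.savez(f"pics/{fn}.npz",K=c["intrinsics"],r=np.array(c["rvec"]).ravel(),t=np.array(c["tvec"]).ravel(),w=(n=="wrist")); 
def ld(fn):
    d=np.load(f"pics/{fn}.npz"); return d["K"],Rn.from_rotvec(d["r"]).as_matrix(),d["t"],bool(d["w"])
def p2w(fn,uv,z):
    K,R,t,w=ld(fn); uv=np.atleast_2d(uv).astype(float)
    x=(uv[:,0]-K[0,2])/K[0,0]; y=(uv[:,1]-K[1,2])/K[1,1]
    if w:
        r=np.hypot(x,y)+1e-12; d=np.c_[np.sin(r)*x/r,np.sin(r)*y/r,np.cos(r)]
    else: d=np.c_[x,y,np.ones_like(x)]
    C=-R.T@t; D=d@R
    s=(z-C[2])/D[:,2]; return C+s[:,None]*D
def w2p(fn,P):
    K,R,t,w=ld(fn); q=np.atleast_2d(P)@R.T+t
    if w:
        rr=np.hypot(q[:,0],q[:,1])+1e-12; th=np.arctan2(rr,q[:,2]); x=q[:,0]/rr*th; y=q[:,1]/rr*th
    else: x=q[:,0]/q[:,2]; y=q[:,1]/q[:,2]
    return np.c_[x*K[0,0]+K[0,2],y*K[1,1]+K[1,2]]
def crop(fn,u0,v0,u1,v1,s,out,lines=()):
    im=cv2.imread(f"pics/{fn}.png")[v0:v1,u0:u1]
    im=cv2.resize(im,None,fx=s,fy=s,interpolation=cv2.INTER_CUBIC)
    for P,col in lines:
        q=((w2p(fn,P)-[u0,v0]+.5)*s-.5); cv2.polylines(im,[np.round(q).astype(int)],False,col,1)
    step=20
    for u in range((u0//step+1)*step,u1,step):
        cv2.putText(im,str(u),((u-u0)*s,8),0,.3,(255,0,255),1); cv2.line(im,((u-u0)*s,10),((u-u0)*s,16),(255,0,255),1)
    for v in range((v0//step+1)*step,v1,step):
        cv2.putText(im,str(v),(0,(v-v0)*s),0,.3,(255,0,255),1); cv2.line(im,(20,(v-v0)*s),(26,(v-v0)*s),(255,0,255),1)
    cv2.imwrite(f"pics/{out}.png",im)
def tf(P,x,y,a,z=0):
    P=np.array(P,float); c,s=np.cos(a),np.sin(a)
    return np.c_[x+c*P[:,0]-s*P[:,1],y+s*P[:,0]+c*P[:,1],np.full(len(P),z)+(P[:,2] if P.shape[1]>2 else 0)]
E
python3 - <<'E'
from h import *
import h
for n in ["scene","side","wrist"]: snap(n,n+"A")
K,R,t,w=ld("wristA"); print(-R.T@t, R)
print(p2w("wristA",[(337,98),(303,108),(230,102),(215,108)],0.0))
print(p2w("sceneA",[(279,208),(208,215),(177,201),(232,180),(276,187),(291,235),(250,195)],0.01))
print(p2w("sceneA",[(360,231),(445,298),(350,350),(281,260)],0.02))
E
```

```text
[0.55013233 0.08020821 0.38516793] [[ 9.99999973e-01  3.96271451e-05  2.27281011e-04]
 [-2.37039176e-05 -9.62277603e-01  2.72069501e-01]
 [ 2.29488764e-04 -2.72069499e-01 -9.62277577e-01]]
[[0.61604284 0.11322954 0.        ]
 [0.57593825 0.10016482 0.        ]
 [0.4904439  0.10818166 0.        ]
 [0.47235634 0.10169136 0.        ]]
[[0.61924131 0.11453086 0.01      ]
 [0.4671725  0.20715801 0.01      ]
 [0.44201454 0.31821908 0.01      ]
 [0.61592296 0.31731039 0.01      ]
 [0.68375935 0.20209741 0.01      ]
 [0.56482882 0.00936709 0.01      ]
 [0.60341157 0.21542371 0.01      ]]
[[ 0.6833944  -0.09391029  0.02      ]
 [ 0.63620657 -0.32935186  0.02      ]
 [ 0.42106155 -0.28710343  0.02      ]
 [ 0.48251601 -0.05043932  0.02      ]]
```

Call:
servo_tool(
  moves=[
    [[0, 0, 0, 0.08, 0, 0, 0], [0, 0, 0, 0.16, 0, 0, 0], [0, 0, 0, 0.24, 0, 0, 0], [0, 0, 0, 0.32, 0, 0, 0], [0, 0, 0, 0.36, 0, 0, 0], [0, 0, 0, 0.36, 0, 0, 0], [0, 0, 0, 0.36, 0, 0, 0]],
  ],
)

```text
time_s: 0.88
ee_pos: [0.5497, 0.1806, 0.205]
eef_rot: [-3.141, 0.0, 1.573]
force: [-0.8, -0.3, 0.9]
grip_width: 0.0939
```

```bash
python3 - <<'E'
from h import *
snap("wrist","wB"); snap("side","sideB")
E
```

```text
(no output)
```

View pics/wB.png

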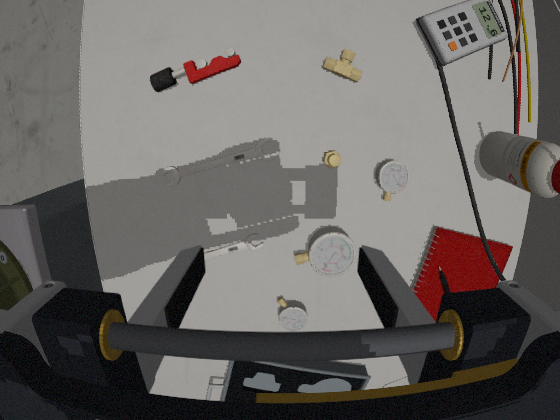

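The view shows the cutter (195,70), the tee (343,65), the adapter (332,159), three gauges at (331,254), (392,177) and (292,318), the upper spanner around (220,160) and the lower one around (235,245). I'll enlarge these next.

```bash
python3 - <<'E'
from h import *
crop("wB",140,30,380,110,3,"c1")
crop("wristA",150,0,390,140,3,"c2")
crop("wristA",190,225,390,400,3,"c3")
crop("sceneA",270,220,450,360,4,"c4")
E
```

```text
(no output)
```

View pics/c1.png

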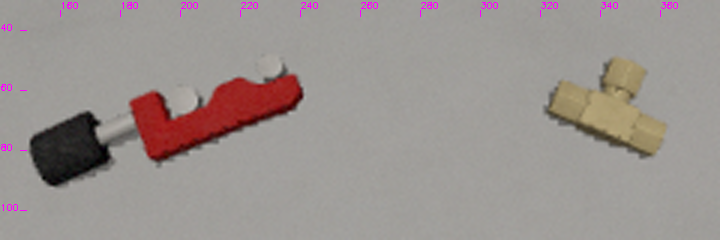

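View pics/c2.png

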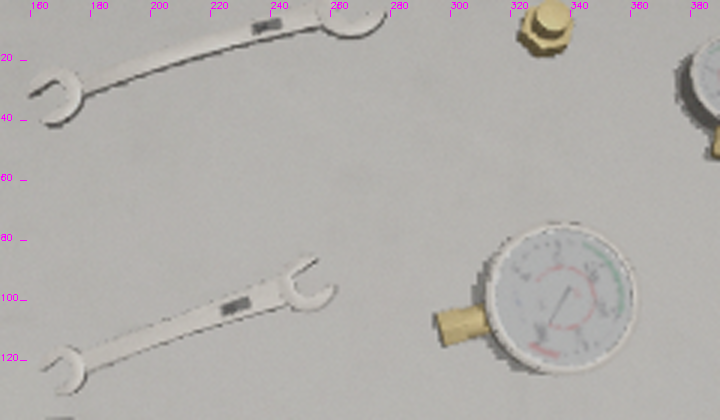

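View pics/c3.png

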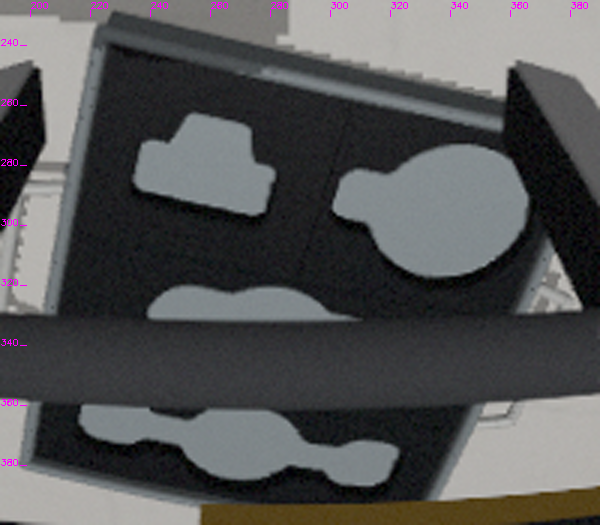

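View pics/c4.png

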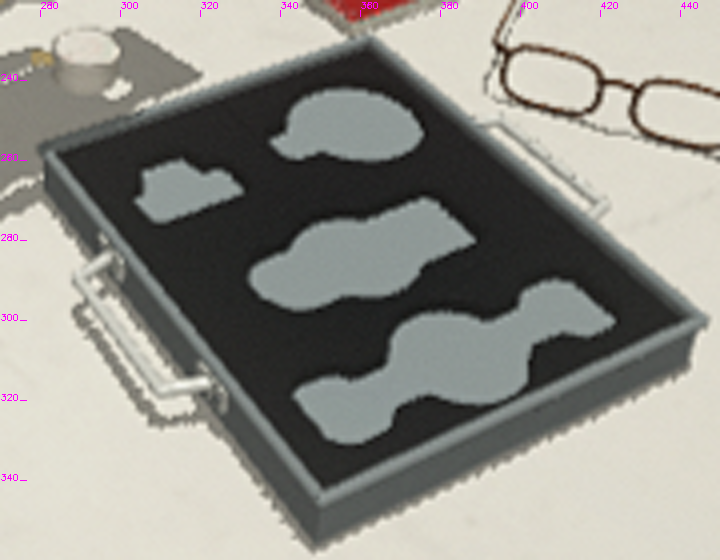

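Three gauges: (337,99) is clearly the largest in the wrist picture, against (395,27) and (295,184). The upper spanner at (165,35)–(278,8) looks longer than the lower one at (172,123)–(258,95). I'll measure both, and fit the tray pockets by image code.

```bash
cat > fit.py <<'E'
from h import *
from scipy.optimize import minimize
from functools import reduce
# pocket masks in local frame: build as shapes union -> contour polygon (mm, 0.5mm grid)
def poly(shapes):
    S=4;m=np.zeros((250*S,250*S),np.uint8)
    for s in shapes:
        if s[0]=='r': _,x0,y0,x1,y1=s; cv2.rectangle(m,(int((x0+125)*S),int((y0+125)*S)),(int((x1+125)*S),int((y1+125)*S)),255,-1)
        else: _,x,y,r=s; cv2.circle(m,(int((x+125)*S),int((y+125)*S)),int(r*S),255,-1)
    c=max(cv2.findContours(m,cv2.RETR_EXTERNAL,cv2.CHAIN_APPROX_NONE)[0],key=len)[::8,0]
    return (c/S-125)/1000
POL={'gauge':poly([('c',8,0,36),('r',-45,-14.5,8,14.5)]),
'tee':poly([('r',-23,-29,7,29),('r',0,-15,23,15)]),
'span':poly([('r',-13,-81,13,81),('c',0,0,31),('r',-21,-81,21,-48),('r',-21,48,21,81)]),
'cut':poly([('r',-22,-60,22,60),('c',0,0,31)])}
def mask(fn,roi):
    im=cv2.imread(f"pics/{fn}.png"); g=im.astype(int)
    u0,v0,u1,v1=roi; return cv2.resize(im[v0:v1,u0:u1],None,fx=4,fy=4,interpolation=cv2.INTER_LINEAR)
def ras(fn,P,roi):
    u0,v0,u1,v1=roi; m=np.zeros(((v1-v0)*4,(u1-u0)*4),np.uint8)
    q=(w2p(fn,P)-[u0,v0]+.5)*4-.5
    cv2.fillPoly(m,[np.round(q*16).astype(np.int32)],1,shift=4); return m
def vis(fn,pol,x,y,a,zf,roi): return ras(fn,tf(pol,x,y,a,zf),roi)&ras(fn,tf(pol,x,y,a,zf+.010),roi)
E
python3 - <<'E'
from fit import *
# each: image, roi, key
obs=[("sceneA",(330,236,380,264),'gauge'),("sceneA",(300,256,335,279),'tee'),("sceneA",(325,266,395,300),'cut'),("sceneA",(338,286,428,334),'span'),
("wristA",(298,270,368,320),'gauge'),("wristA",(230,258,284,300),'tee')]
M=[]
for fn,roi,k in obs:
    m=(mask(fn,roi).min(2)>85).astype(np.uint8)
    n,l,s,_=cv2.connectedComponentsWithStats(m); i=1+np.argmax(s[1:,4]); M.append((l==i).astype(np.uint8)); print(fn,k,s[i])
ks=['gauge','tee','cut','span']
g0={'gauge':(0.61,-.14),'tee':(.515,-.11),'cut':(.55,-.2),'span':(.52,-.28)}
yaw0=-.2
off={'gauge':0,'tee':np.pi/2,'cut':np.pi/2,'span':np.pi/2}
# per-pocket initial xy from mask centroid in scene
for (fn,roi,k),m in zip(obs[:4],M):
    v,u=np.nonzero(m); c=(u.mean()+.5)/4-.5+roi[0],(v.mean()+.5)/4-.5+roi[1]; p=p2w(fn,c,.008)[0]; 
    g0[k]=p[:2]; print(k,p)
p0=np.r_[yaw0,.006,np.array([g0[k] for k in ks]).ravel()]
def cost(p):
    c=0
    for (fn,roi,k),m in zip(obs,M):
        i=ks.index(k); v=vis(fn,POL[k],p[2+2*i],p[3+2*i],p[0]+off[k],p[1],roi)
        c+=(v!=m).sum()/m.sum()
    return c
sim=np.vstack([p0]+[p0+np.eye(len(p0))[i]*(.05 if i==0 else .005) for i in range(len(p0))])
for _ in range(4):
    r=minimize(cost,p0,method='Nelder-Mead',options=dict(initial_simplex=sim,maxiter=2000,xatol=1e-5,fatol=1e-4)); p0=r.x
    sim=np.vstack([p0]+[p0+np.eye(len(p0))[i]*(.02 if i==0 else .002) for i in range(len(p0))])
print(r.fun,np.round(p0,4)); np.save("tray.npy",p0)
cut=lambda pts:[(x/3+140,y/3+30) for x,y in pts]
print('tee',p2w("wB",cut([(560,98),(652,138),(632,65)]),.010))
print('cut blk',p2w("wB",cut([(157,126)]),.016),'edge',p2w("wB",cut([(160,158),(300,102)]),.008),'ends',p2w("wB",cut([(42,162),(298,90)]),.0115))
g=lambda pts:[(x/3+150,y/3) for x,y in pts]
print('gauge',p2w("wristA",g([(562,298)]),.030),p2w("wristA",g([(440,328)]),.015),'diam',p2w("wristA",g([(488,298),(636,298)]),.03))
print('small',p2w("wristA",g([(65,370),(315,285)]),.005))
im=cv2.imread("pics/wB.png"); im=cv2.convertScaleAbs(im,alpha=1.8,beta=-60); cv2.imwrite("pics/wBe.png",im)
np.savez("pics/wBe.npz",**np.load("pics/wB.npz"))
crop("wBe",150,125,300,205,5,"c5")
E
```

```text
sceneA gauge [  30   24  153   73 8168]
sceneA tee [  15   16  108   63 4216]
sceneA cut [   29    14   226   113 14214]
sceneA span [   21    15   322   165 20953]
wristA gauge [   12    13   260   176 31977]
wristA tee [   19    19   188   136 16812]
gauge [ 0.63330205 -0.1270998   0.008     ]
tee [ 0.5294909  -0.10360866  0.008     ]
cut [ 0.55929799 -0.19450259  0.008     ]
span [ 0.53763999 -0.26496311  0.008     ]
0.28865643731360036 [-0.246   0.0129  0.6201 -0.1326  0.5228 -0.1083  0.5517 -0.1999  0.5344
 -0.2701]
tee [[0.60175163 0.33438481 0.01      ]
 [0.63765697 0.32042892 0.01      ]
 [0.62989028 0.34945796 0.01      ]]
cut blk [[0.44859658 0.32492603 0.016     ]] edge [[0.44767269 0.31327164 0.008     ]
 [0.50282378 0.33274745 0.008     ]] ends [[0.39921634 0.31537957 0.0115    ]
 [0.50246584 0.33690394 0.0115    ]]
gauge [[0.61128703 0.10919243 0.03      ]] [[0.56782331 0.09777495 0.015     ]] diam [[0.58433688 0.10833401 0.03      ]
 [0.63893661 0.1105588  0.03      ]]
small [[0.41935554 0.08589027 0.005     ]
 [0.52036463 0.11528416 0.005     ]]
```

View pics/c5.png

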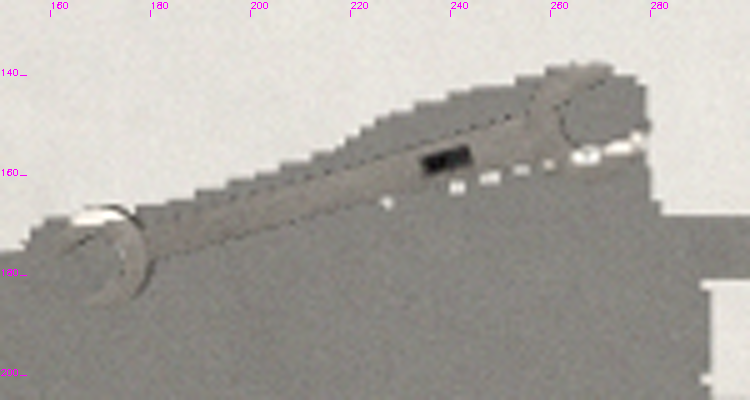

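Call:
servo_tool(
  moves=[
    [[0, 0, 0.8, 0.289, -0.202, 0.15, 0.2], [0, 0, 0.8, 0.289, -0.202, 0.15, 0.2], [0, 0, 0.8, 0.289, -0.202, 0.15, 0.2], [0, 0, 0.8, 0.289, -0.202, 0.15, 0.2], [0, 0, 0.8, 0.289, -0.202, 0.15, 0.2], [0, 0, 0.8, 0.289, -0.202, 0.15, 0.2], [0, 0, 0.8, 0.289, -0.202, 0.15, 0.2], [0, 0, 0.8, 0.289, -0.202, 0.15, 0.2], [0, 0, 0.8, 0.289, -0.202, 0.15, 0.2], [0, 0, 0.8, 0.289, -0.202, 0.15, 0.2], [0, 0, 0.8, 0.289, -0.202, 0.15, 0.2], [0, 0, 0.8, 0.289, -0.202, 0.15, 0.2]],
  ],
)

```text
time_s: 1.98
ee_pos: [0.4496, 0.3224, 0.1303]
eef_rot: [3.141, 0.0, 0.31]
force: [0.3, -0.6, -0.2]
grip_width: 0.0756
```

```bash
python3 - <<'E'
from h import *
snap("wrist","wC"); snap("side","sC"); snap("scene","scC")
o=get_obs(); print(o["ee_pos"],o["eef_rot"],o["qpos"]); print(w2p("wC",o["ee_pos"]))
E
```

```text
[0.44939499 0.32295558 0.13030093] [3.14153898e+00 4.65063896e-04 3.14161651e-01] [5.56916581e-01 3.79887878e-01 1.59668444e+00 6.49530033e-05
 1.16548467e+00 1.81352562e+00]
[[281.18282975 260.64187509]]
```

View pics/wC.png

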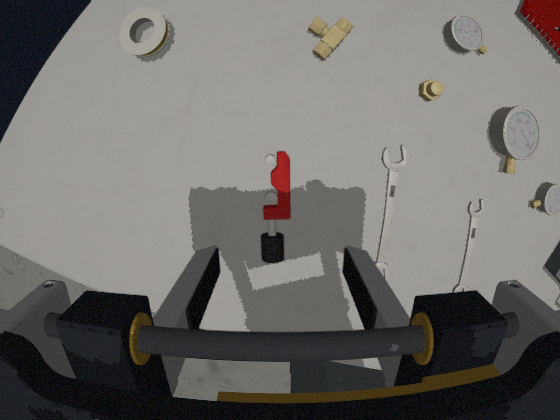

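View pics/scC.png

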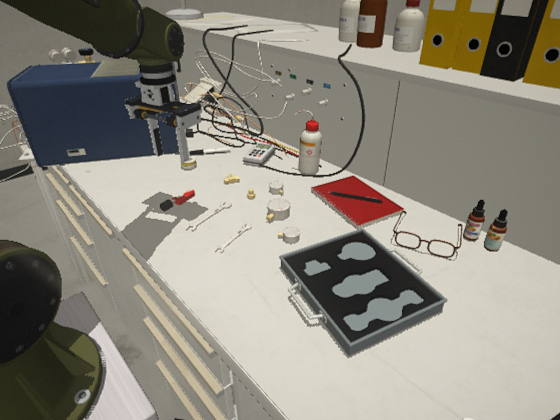

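```bash
python3 - <<'E'
from h import *
crop("wC",240,140,320,275,4,"d1")
crop("wC",360,135,500,295,4,"d2")
crop("wC",300,10,370,65,8,"d3")
crop("wC",480,95,550,180,7,"d4")
E
python3 -c "
import cv2,numpy as np
a=cv2.imread('pics/d1.png');b=cv2.imread('pics/d3.png')
print(a.shape,b.shape)"
```

```text
(540, 320, 3) (440, 560, 3)
```

View pics/d1.png

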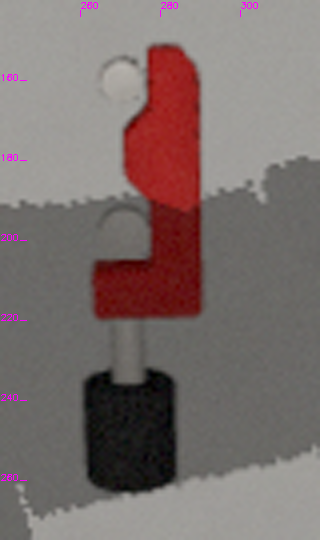

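View pics/d2.png

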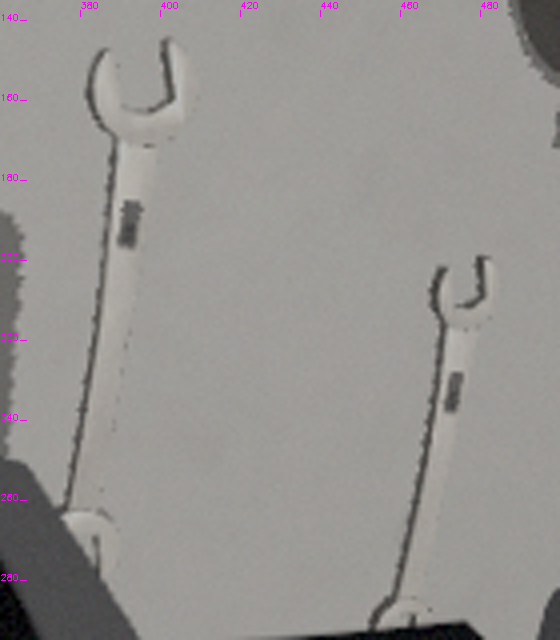

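View pics/d3.png

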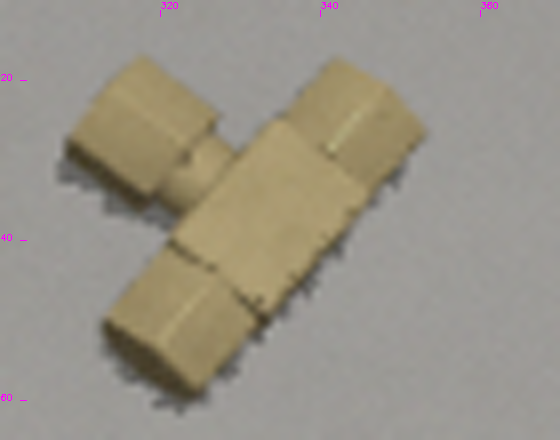

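View pics/d4.png

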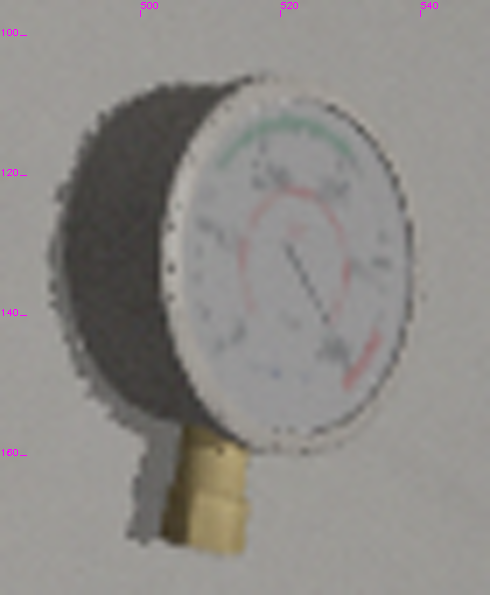

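```bash
python3 - <<'E'
from h import *
o=get_obs(); p=o["ee_pos"]; R=Rn.from_euler('xyz',o["eef_rot"]).as_matrix()
b=p2w("wC",[(263,219),(290.2,219),(263,205.5),(290,205.5),(276.7,212)],.016); print(b); print(np.hypot(*(b[0]-b[1])[:2]))
print("tool delta/0.5", (np.r_[b[4][:2],.004]-p)@R/.5)
sp=lambda pts:[(x/4+360,y/4+135) for x,y in pts]
S=p2w("wC",sp([(110,48),(167,38),(90,95),(183,95),(116,140),(156,140),(68,510),(105,508)]),.006); print(S)
S=p2w("wC",sp([(450,330),(474,330)]),.005); print('sm',S)
t=lambda pts:[(x/8+300,y/8+10) for x,y in pts]
print('tee',p2w("wC",t([(160,350),(380,95),(105,95)]),.012))
E
```

```text
[[0.43665627 0.33685827 0.016     ]
 [0.4445113  0.31237998 0.016     ]
 [0.44925123 0.34069255 0.016     ]
 [0.45694936 0.31667045 0.016     ]
 [0.44715436 0.32659355 0.016     ]]
0.02570774751380455
tool delta/0.5 [-0.00189604 -0.00831819  0.25260232]
[[0.53918358 0.24397463 0.006     ]
 [0.54672756 0.23080944 0.006     ]
 [0.5266785  0.24479989 0.006     ]
 [0.53508369 0.2217204  0.006     ]
 [0.51862142 0.23445325 0.006     ]
 [0.52217894 0.2244432  0.006     ]
 [0.42416112 0.20858163 0.006     ]
 [0.42757155 0.19873947 0.006     ]]
sm [[0.50469944 0.11755    0.005     ]
 [0.5072964  0.10934539 0.005     ]]
tee [[0.59991749 0.33423944 0.012     ]
 [0.63960057 0.31964091 0.012     ]
 [0.62792486 0.34953858 0.012     ]]
```

Call:
servo_tool(
  moves=[
    [[0, 0, 0, -0.002, -0.008, 0.08, 0.4], [0, 0, 0, -0.002, -0.008, 0.15, 0.4], [0, 0, 0, -0.002, -0.008, 0.2, 0.4], [0, 0, 0, -0.002, -0.008, 0.235, 0.4], [0, 0, 0, -0.002, -0.008, 0.251, 0.4], [0, 0, 0, -0.002, -0.008, 0.251, 0.4], [0, 0, 0, -0.002, -0.008, 0.251, 0.9], [0, 0, 0, -0.002, -0.008, 0.251, 0.9], [0, 0, 0, -0.002, -0.008, 0.251, 0.9], [0, 0, 0, -0.002, -0.008, 0.251, 0.9], [0, 0, 0, -0.002, -0.008, 0.251, 0.9]],
  ],
  squeeze=25,
)

```text
time_s: 3.05
ee_pos: [0.4474, 0.3266, 0.0055]
eef_rot: [-3.141, -0.001, 0.314]
force: [-0.4, -0.2, -0.6]
grip_width: 0.0265
```

Call:
servo_tool(
  moves=[
    [[0, 0, 0, 0, 0, -0.08, 0.9], [0, 0, 0, 0, 0, -0.16, 0.9], [0, 0, 0, 0, 0, -0.24, 0.9], [0, 0, 0, 0, 0.06, -0.32, 0.9], [0, 0, -0.08, -0.02, 0.14, -0.36, 0.9], [0, 0, -0.16, -0.03, 0.22, -0.4, 0.9], [0, 0, -0.24, -0.05, 0.3, -0.42, 0.9], [0, 0, -0.32, -0.06, 0.38, -0.42, 0.9], [0, 0, -0.4, -0.07, 0.46, -0.42, 0.9], [0, 0, -0.48, -0.09, 0.54, -0.42, 0.9], [0, 0, -0.56, -0.1, 0.62, -0.42, 0.9], [0, 0, -0.643, -0.11, 0.7, -0.42, 0.9]],
  ],
)

```text
time_s: 4.05
ee_pos: [0.4964, 0.0144, 0.2158]
eef_rot: [3.141, -0.001, 1.224]
force: [0.2, 0.4, -1.0]
grip_width: 0.0249
```

```bash
python3 - <<'E'
from h import *
o=get_obs(); p=o["ee_pos"]; R=Rn.from_euler('xyz',o["eef_rot"]).as_matrix()
print(p,o["eef_rot"],o["grip_width"]); print((np.array([.55,-.27,.215])-p)@R/.5, R.T@[0,0,np.pi/2-.246-o["eef_rot"][2]]/(np.pi/2))
E
```

```text
[0.49643402 0.01440778 0.21576081] [ 3.14054410e+00 -7.90410338e-04  1.22438177e+00] 0.024927198978374615
[-0.4986525   0.29389511  0.00143564] [ 5.05276789e-05  6.70297005e-05 -6.39258347e-02]
```

Call:
servo_tool(
  moves=[
    [[0, 0, -0.064, -0.08, 0.05, 0, 0.9], [0, 0, -0.064, -0.15, 0.09, 0, 0.9], [0, 0, -0.064, -0.22, 0.13, 0, 0.9], [0, 0, -0.064, -0.29, 0.17, 0, 0.9], [0, 0, -0.064, -0.36, 0.21, 0, 0.9], [0, 0, -0.064, -0.43, 0.25, 0, 0.9], [0, 0, -0.064, -0.5, 0.29, 0, 0.9], [0, 0, -0.064, -0.5, 0.29, 0, 0.9], [0, 0, -0.064, -0.5, 0.29, 0, 0.9]],
  ],
)

```text
time_s: 4.8
ee_pos: [0.5475, -0.2716, 0.215]
eef_rot: [3.142, -0.001, 1.322]
force: [0.3, 0.4, -1.6]
grip_width: 0.025
```

```bash
python3 - <<'E'
from h import *
snap("wrist","wD");snap("side","sD")
E
```

```text
(no output)
```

View pics/wD.png

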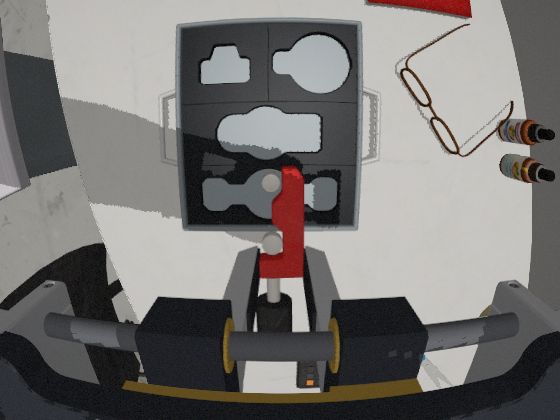

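View pics/sD.png

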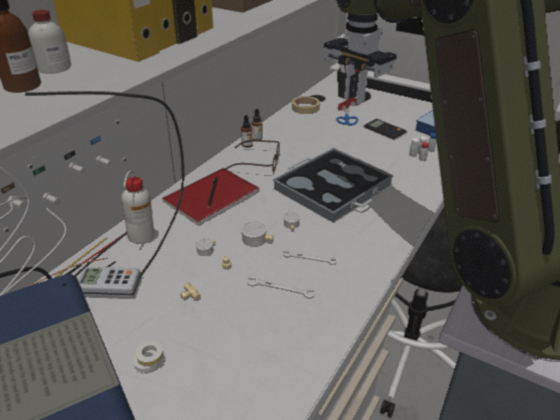

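The wrist picture shows all four pockets. The tee is at (225,65), the gauge at (312,63), the cutter pocket at (270,131) running left to right, and the spanner pocket at (270,193) partly behind the held cutter. The cutter's finger hole sits to the left of its middle. I'll refit with this view.

```bash
cat > fit2.py <<'E'
from fit import *
obs=[("sceneA",(330,236,380,264),'gauge'),("sceneA",(300,256,335,279),'tee'),("sceneA",(325,266,395,300),'cut'),("sceneA",(338,286,428,334),'span'),
("wD",(268,30,355,96),'gauge'),("wD",(195,42,255,86),'tee'),("wD",(212,104,326,160),'cut')]
ks=['gauge','tee','cut','span']; off={'gauge':0,'tee':np.pi/2,'cut':np.pi/2,'span':np.pi/2}
M=[]
for fn,roi,k in obs:
    m=(mask(fn,roi).min(2)>(85 if fn[0]=='s' else 110)).astype(np.uint8)
    n,l,s,_=cv2.connectedComponentsWithStats(m); i=1+np.argmax(s[1:,4]); M.append((l==i).astype(np.uint8))
def parts(p):
    pol=dict(POL); pol['cut']=poly([('r',-22,-60,22,60),('c',0,p[10]*1000,31)])
    return [vis(fn,pol[k],p[2+2*ks.index(k)],p[3+2*ks.index(k)],p[0]+off[k],p[1],roi) for fn,roi,k in obs]
def cost(p): return sum((v!=m).sum()/m.sum() for v,m in zip(parts(p),M))
def run(sel=None):
    p0=np.r_[np.load("tray.npy")[:10],.003]
    for s in (2,1,1,1):
        sim=np.vstack([p0]+[p0+np.eye(len(p0))[i]*s*(.02 if i==0 else .003) for i in range(len(p0))])
        r=minimize(cost,p0,method='Nelder-Mead',options=dict(initial_simplex=sim,maxiter=1500,xatol=1e-5,fatol=1e-4)); p0=r.x
    return r
E
python3 - <<'E'
import fit2; from fit2 import *
r=run(); p=r.x
print(r.fun,np.round(p,4)); print([round((v!=m).sum()/m.sum(),3) for v,m in zip(parts(p),M)]); np.save("tray2.npy",p)
O,MM=fit2.obs,fit2.M
for nm,s in (("scene",slice(0,4)),("wrist",slice(4,7))):
    fit2.obs=O[s]; fit2.M=MM[s]; q=run(); print(nm,q.fun,np.round(q.x,4))
fit2.obs=O;fit2.M=MM
L=[]
for k,i in (('gauge',0),('tee',1),('cut',2),('span',3)):
    for z,c in ((0,(0,255,0)),(.01,(0,0,255))): L.append((tf(POL[k],p[2+2*i],p[3+2*i],p[0]+off[k],p[1]+z),c))
crop("wD",170,15,370,235,3,"e1",L)
o=get_obs(); print(o["ee_pos"],o["eef_rot"],o["qpos"])
E
```

```text
0.5196688315464658 [-0.2469  0.0123  0.6205 -0.1317  0.523  -0.1071  0.5523 -0.1993  0.5348
 -0.2698  0.0035]
[np.float64(0.044), np.float64(0.088), np.float64(0.052), np.float64(0.048), np.float64(0.038), np.float64(0.059), np.float64(0.191)]
scene 0.18737814512621895 [-0.2461  0.0127  0.6204 -0.1325  0.5231 -0.1082  0.5522 -0.1999  0.5345
 -0.27    0.0034]
wrist 0.23546324346363176 [-0.2537  0.0123  0.6197 -0.1311  0.5222 -0.1068  0.5512 -0.1985  0.536
 -0.268   0.0031]
[ 0.54777778 -0.26939029  0.21565215] [ 3.14086976e+00 -9.31739717e-04  1.32504879e+00] [-5.17534096e-01  4.28744067e-01  1.32289116e+00  1.10978687e-03
  1.38951131e+00 -2.71986070e-01]
```

View pics/e1.png

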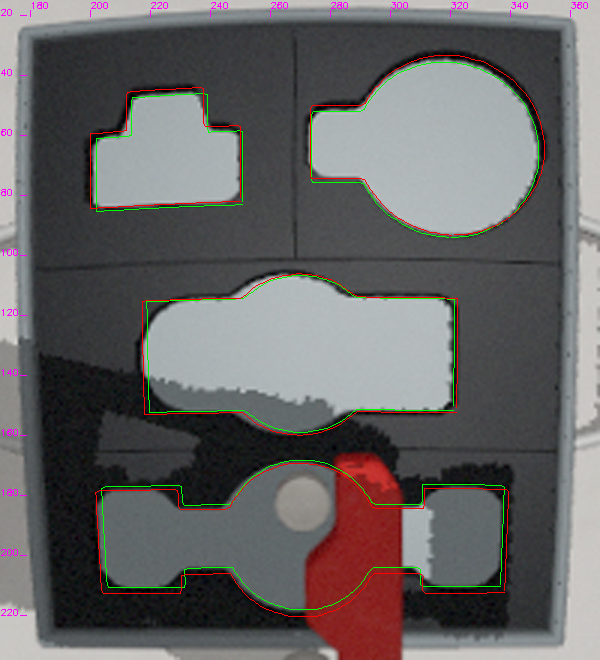

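Call:
servo_tool(
  moves=[
    [[0, 0, 1, 0.134, -0.032, 0.1, 0.9], [0, 0, 1, 0.134, -0.032, 0.1, 0.9], [0, 0, 1, 0.134, -0.032, 0.1, 0.9], [0, 0, 1, 0.134, -0.032, 0.1, 0.9], [0, 0, 1, 0.134, -0.032, 0.1, 0.9], [0, 0, 1, 0.134, -0.032, 0.1, 0.9], [0, 0, 1, 0.134, -0.032, 0.15, 0.9], [0, 0, 1, 0.134, -0.032, 0.15, 0.9], [0, 0, 1, 0.134, -0.032, 0.15, 0.9], [0, 0, 1, 0.134, -0.032, 0.2, 0.9], [0, 0, 1, 0.134, -0.032, 0.2, 0.9], [0, 0, 1, 0.134, -0.032, 0.2, 0.9]],
  ],
)

```text
time_s: 5.9
ee_pos: [0.5482, -0.1987, 0.115]
eef_rot: [-3.14, 0.001, -0.179]
force: [0.8, 0.4, -0.9]
grip_width: 0.025
```

Call:
servo_tool(
  moves=[
    [[0, 0, 0.04, 0, 0, 0, 0.9], [0, 0, 0.04, 0, 0, 0, 0.9], [0, 0, 0.04, 0, 0, 0, 0.9]],
  ],
)

```text
time_s: 6.15
ee_pos: [0.5483, -0.1977, 0.1155]
eef_rot: [-3.14, 0.0, -0.238]
force: [0.2, 0.5, -0.6]
grip_width: 0.0248
```

```bash
cat >> h.py <<'E'
def go(x,y,z,yaw):
    o=get_obs(); p=o["ee_pos"]; R=Rn.from_euler('xyz',o["eef_rot"]).as_matrix()
    d=(np.array([x,y,z])-p)@R/.5
    Rt=Rn.from_euler('xyz',[np.pi,0,yaw]).as_matrix(); rv=Rn.from_matrix(R.T@Rt).as_rotvec()/(np.pi/2)
    print("at",np.round(p,4),np.round(o["eef_rot"],3),"w",round(o["grip_width"],4),"F",np.round(o["force"],1),"t",o["time_s"]); print("need turn",np.round(rv,3),"shift",np.round(d,3))
E
python3 - <<'E'
from h import *
snap("wrist","wE"); go(.5484,-.2003,.0185,-.247)
E
```

```text
at [ 0.5483 -0.1979  0.1154] [-3.14   0.    -0.238] w 0.0252 F [ 0.  -0.2 -1.1] t 6.2
need turn [-0.001  0.     0.006] shift [0.001 0.005 0.194]
```

View pics/wE.png

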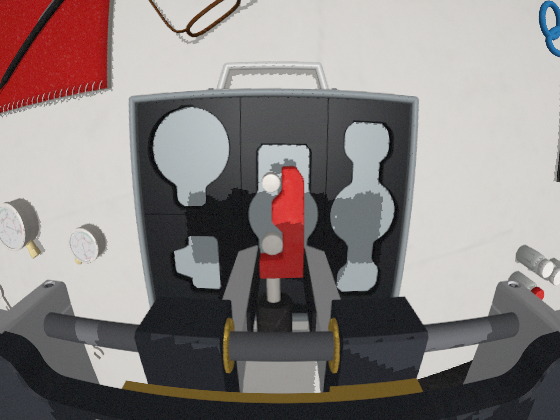

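Call:
servo_tool(
  moves=[
    [[0, 0, 0.006, 0.001, 0.005, 0.06, 0.9], [0, 0, 0.006, 0.001, 0.005, 0.11, 0.9], [0, 0, 0.006, 0.001, 0.005, 0.15, 0.9], [0, 0, 0.006, 0.001, 0.005, 0.175, 0.9], [0, 0, 0.006, 0.001, 0.005, 0.188, 0.9], [0, 0, 0.006, 0.001, 0.005, 0.194, 0.9], [0, 0, 0.006, 0.001, 0.005, 0.194, 0.9], [0, 0, 0.006, 0.001, 0.005, 0.194, 0.9]],
  ],
)

```text
time_s: 6.87
ee_pos: [0.5487, -0.2002, 0.02]
eef_rot: [-3.14, -0.001, -0.246]
force: [-4.3, 2.3, 6.0]
grip_width: 0.0251
```

```bash
python3 - <<'E'
from h import *
snap("wrist","wF"); go(.5484,-.2003,.0185,-.247)
E
```

```text
at [ 0.5487 -0.2002  0.02  ] [-3.14e+00 -1.00e-03 -2.46e-01] w 0.0249 F [-4.9  2.2  6. ] t 6.9167
need turn [-0.001 -0.001  0.001] shift [-0.     0.     0.003]
```

View pics/wF.png

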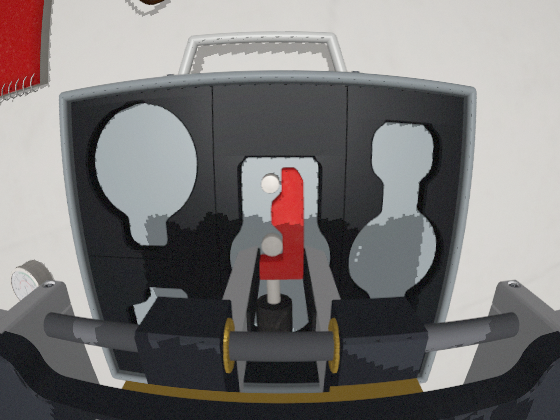

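Call:
servo_tool(
  moves=[
    [[0, 0, 0, 0, 0, 0, 0.66], [0, 0, 0, 0, 0, 0, 0.66], [0, 0, 0, 0, 0, 0, 0.66], [0, 0, 0, 0, 0, -0.02, 0.66], [0, 0, 0, 0, 0, -0.06, 0.66], [0, 0, 0, 0, 0, -0.14, 0.6], [0, 0, 0, 0, 0, -0.22, 0.5], [0, 0, 0, 0, 0, -0.3, 0.4], [0, 0, 0, 0, 0, -0.36, 0.2]],
  ],
)

```text
time_s: 7.67
ee_pos: [0.5487, -0.2005, 0.2046]
eef_rot: [-3.141, -0.004, -0.246]
force: [0.1, -2.2, 0.6]
grip_width: 0.0541
```

```bash
python3 - <<'E'
from h import *
snap("wrist","wG"); snap("side","sG"); snap("scene","scG"); go(.5484,-.2003,.0185,-.247)
crop("wG",180,120,420,310,3,"f1")
E
```

```text
at [ 0.5492 -0.2007  0.2031] [-3.141 -0.006 -0.246] w 0.0659 F [-1.1 -0.9 -1. ] t 7.8167
need turn [-0.    -0.004  0.001] shift [-0.004 -0.     0.369]
```

View pics/wG.png

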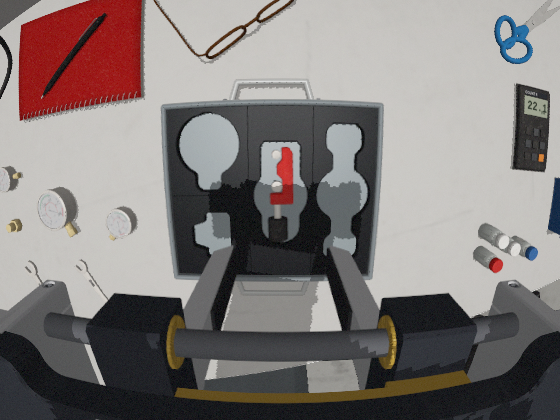

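```bash
python3 - <<'E'
from h import *
print(p2w("wB",[(162,175),(169,185),(159,177),(275,142),(272,139)],.006)@np.array([.965,.262,0]))
go(.474,.217,.14,.265)
E
```

```text
[0.44275887 0.4475839  0.43804663 0.58697666 0.58454911]
at [ 0.5492 -0.2007  0.2031] [-3.141 -0.006 -0.246] w 0.0659 F [-1.1 -0.9 -1. ] t 7.8167
need turn [ 0.001 -0.004 -0.325] shift [-0.35  -0.774  0.125]
```

Call:
servo_tool(
  moves=[
    [[0, 0, -0.03, -0.03, -0.07, 0, 0.3], [0, 0, -0.06, -0.06, -0.14, 0, 0.3], [0, 0, -0.09, -0.09, -0.21, 0, 0.3], [0, 0, -0.12, -0.125, -0.28, 0.01, 0.3], [0, 0, -0.15, -0.16, -0.35, 0.02, 0.3], [0, 0, -0.18, -0.19, -0.42, 0.03, 0.3], [0, 0, -0.21, -0.22, -0.49, 0.05, 0.3], [0, 0, -0.24, -0.25, -0.56, 0.07, 0.3], [0, 0, -0.27, -0.285, -0.63, 0.09, 0.3], [0, 0, -0.3, -0.32, -0.7, 0.11, 0.3], [0, 0, -0.325, -0.35, -0.774, 0.125, 0.3], [0, 0, -0.325, -0.35, -0.774, 0.125, 0.3]],
  ],
)

```text
time_s: 8.82
ee_pos: [0.4715, 0.2219, 0.1372]
eef_rot: [3.139, -0.001, 0.272]
force: [-0.3, -0.2, -1.2]
grip_width: 0.0658
```

Call:
servo_tool(
  moves=[
    [[0, 0, 0, 0, 0, 0, 0.5], [0, 0, 0, 0, 0, 0, 0.5]],
  ],
)

```text
time_s: 8.98
ee_pos: [0.4707, 0.222, 0.1361]
eef_rot: [3.139, 0.001, 0.273]
force: [0.6, 0.4, -0.4]
grip_width: 0.0558
```

```bash
python3 - <<'E'
from h import *
snap("wrist","wH"); go(.474,.217,.14,.265); crop("wH",200,130,340,300,4,"g1")
E
```

```text
at [0.4712 0.2213 0.1366] [ 3.139 -0.     0.271] w 0.0515 F [0.6 0.1 0.5] t 9.0333
need turn [ 0.001 -0.     0.004] shift [ 0.003  0.01  -0.007]
```

View pics/g1.png

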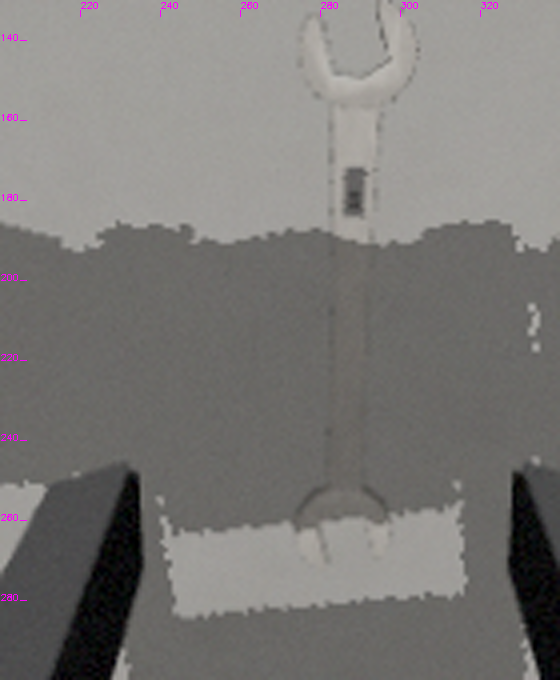

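View pics/wH.png

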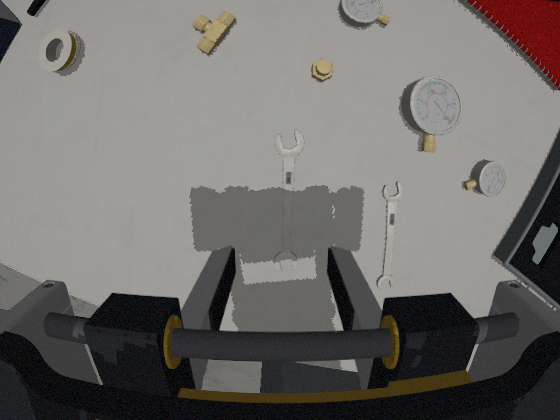

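The longer spanner is at (288,129)–(286,271) and the shorter one at (391,183)–(386,288). The confirming measurement follows.

```bash
python3 - <<'E'
from h import *
m=p2w("wH",[(288.2,165),(286.4,240)],.006); d=m[0]-m[1]; a=np.arctan2(d[1],d[0]); print(m,a)
u=np.array([np.cos(a),np.sin(a)]);n=np.array([-u[1],u[0]])
e=p2w("wH",[(296,129),(280,131),(279,271),(293,269)],.006)[:,:2]@u; print(e,e.max()-e.min())
e2=p2w("wH",[(390,183),(386,288)],.005); print('short',np.hypot(*(e2[0]-e2[1])[:2]))
c=(e.max()+e.min())/2*u+(m[0,:2]@n)*n; print(c)
go(c[0],c[1],.002,a)
E
```

```text
[[0.5120799  0.22684067 0.006     ]
 [0.43832744 0.20767164 0.006     ]] 0.2542841918204068
[0.58737666 0.58513487 0.44138603 0.44396014] 0.14599062763269988
short 0.11937840710024851
[0.47501701 0.21720764]
at [0.4712 0.2213 0.1366] [ 3.139 -0.     0.271] w 0.0515 F [0.6 0.1 0.5] t 9.0333
need turn [ 0.001 -0.     0.011] shift [0.005 0.009 0.269]
```

Call:
servo_tool(
  moves=[
    [[0, 0, 0.011, 0.005, 0.009, 0.08, 0.5], [0, 0, 0.011, 0.005, 0.009, 0.15, 0.5], [0, 0, 0.011, 0.005, 0.009, 0.21, 0.5], [0, 0, 0.011, 0.005, 0.009, 0.245, 0.5], [0, 0, 0.011, 0.005, 0.009, 0.262, 0.5], [0, 0, 0.011, 0.005, 0.009, 0.269, 0.5], [0, 0, 0.011, 0.005, 0.009, 0.269, 0.5], [0, 0, 0.011, 0.005, 0.009, 0.269, 0.5]],
  ],
)

```text
time_s: 9.7
ee_pos: [0.4757, 0.2173, 0.0033]
eef_rot: [3.139, -0.002, 0.253]
force: [0.5, 0.0, 0.1]
grip_width: 0.0469
```

```bash
python3 - <<'E'
from h import *
go(.475,.2172,.002,.2543)
E
```

```text
at [0.4757 0.2173 0.0033] [ 3.139e+00 -2.000e-03  2.530e-01] w 0.0469 F [0.5 0.  0.1] t 9.7
need turn [ 0.001 -0.001 -0.001] shift [-0.001 -0.     0.003]
```

Call:
servo_tool(
  moves=[
    [[0, 0, 0, -0.001, 0, 0.003, 0.5], [0, 0, 0, -0.001, 0, 0.003, 0.98], [0, 0, 0, -0.001, 0, 0.003, 0.98], [0, 0, 0, -0.001, 0, 0.003, 0.98], [0, 0, 0, -0.001, 0, 0.003, 0.98], [0, 0, 0, -0.001, 0, 0.003, 0.98]],
  ],
  squeeze=35,
)

```text
time_s: 10.2
ee_pos: [0.4753, 0.2172, 0.0019]
eef_rot: [3.139, -0.002, 0.253]
force: [0.5, 0.5, -0.1]
grip_width: 0.0169
```

Call:
servo_tool(
  moves=[
    [[0, 0, 0, 0, 0, 0, 0.98], [0, 0, 0, 0, 0, -0.02, 0.98], [0, 0, 0, 0, 0, -0.06, 0.98], [0, 0, 0, 0, 0, -0.12, 0.98], [0, 0, 0, 0, 0, -0.18, 0.98], [0, 0, 0, 0, 0, -0.18, 0.98]],
  ],
)

```text
time_s: 10.7
ee_pos: [0.4773, 0.2183, 0.098]
eef_rot: [3.14, -0.01, 0.254]
force: [0.8, -0.0, -0.3]
grip_width: 0.0111
```

```bash
python3 - <<'E'
from h import *
snap("wrist","wI"); crop("wI",200,100,380,300,4,"g2")
go(.5348,-.2698,.12,-.247)
E
```

```text
at [0.4764 0.2179 0.0952] [ 3.14  -0.008  0.254] w 0.0105 F [ 0.7 -0.7 -1.1] t 10.75
need turn [-0.    -0.005  0.319] shift [-0.131  0.974 -0.049]
```

View pics/g2.png

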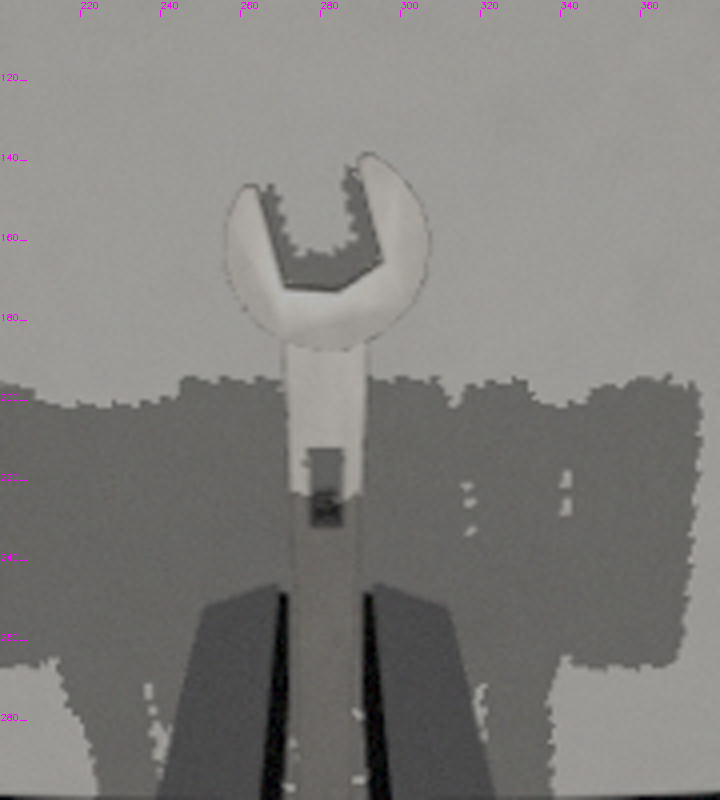

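```bash
python3 - <<'E'
from h import *
o=get_obs();p=o["ee_pos"];R=Rn.from_euler('xyz',o["eef_rot"]).as_matrix()
for z in (.095,.1,.105):
  q=p2w("wI",[(289.5,138.5),(262,146),(258.5,160),(307,160),(271.5,190),(291.5,190)],z); print(np.round((q-p)@R,4)[:,:2].tolist())
E
```

```text
[[0.073, 0.0039], [0.0688, -0.0115], [0.0609, -0.0136], [0.0609, 0.0139], [0.0435, -0.0063], [0.0435, 0.0052]]
[[0.0732, 0.0038], [0.0691, -0.0112], [0.0614, -0.0132], [0.0614, 0.0135], [0.0445, -0.0062], [0.0445, 0.005]]
[[0.0734, 0.0037], [0.0695, -0.011], [0.0619, -0.0129], [0.062, 0.0131], [0.0455, -0.006], [0.0455, 0.0049]]
```

Call:
servo_tool(
  moves=[
    [[0, 0, 0.02, -0.01, 0.07, -0.04, 0.98], [0, 0, 0.05, -0.02, 0.14, -0.07, 0.98], [0, 0, 0.08, -0.03, 0.22, -0.07, 0.98], [0, 0, 0.11, -0.04, 0.3, -0.07, 0.98], [0, 0, 0.14, -0.05, 0.38, -0.07, 0.98], [0, 0, 0.17, -0.06, 0.46, -0.07, 0.98], [0, 0, 0.2, -0.07, 0.54, -0.07, 0.98], [0, 0, 0.23, -0.08, 0.62, -0.07, 0.98], [0, 0, 0.26, -0.1, 0.7, -0.07, 0.98], [0, 0, 0.29, -0.11, 0.78, -0.07, 0.98], [0, 0, 0.319, -0.12, 0.86, -0.07, 0.98], [0, 0, 0.319, -0.131, 0.94, -0.07, 0.98]],
  ],
)

```text
time_s: 11.75
ee_pos: [0.53, -0.2554, 0.1295]
eef_rot: [-3.139, -0.006, -0.251]
force: [0.4, -0.1, -0.9]
grip_width: 0.0111
```

```bash
python3 - <<'E'
from h import *
go(.5348,-.2698,.1,-.247)
E
```

```text
at [ 0.53   -0.2554  0.1295] [-3.139 -0.006 -0.251] w 0.0111 F [ 0.4 -0.1 -0.9] t 11.75
need turn [-0.002 -0.004 -0.002] shift [0.016 0.026 0.059]
```

Call:
servo_tool(
  moves=[
    [[-0.002, -0.004, -0.002, 0.008, 0.014, 0.02, 0.98], [-0.002, -0.004, -0.002, 0.016, 0.026, 0.05, 0.98], [-0.002, -0.004, -0.002, 0.016, 0.026, 0.059, 0.98], [-0.002, -0.004, -0.002, 0.016, 0.026, 0.059, 0.98]],
  ],
)

```text
time_s: 12.08
ee_pos: [0.5337, -0.2694, 0.0979]
eef_rot: [-3.141, 0.004, -0.248]
force: [0.2, 1.0, -1.4]
grip_width: 0.011
```

```bash
python3 - <<'E'
from h import *
snap("wrist","wJ");go(.5348,-.2698,.0155,-.247)
E
```

```text
at [ 0.5343 -0.2692  0.0992] [-3.141e+00  2.000e-03 -2.470e-01] w 0.0107 F [-0.1 -0.2 -0.2] t 12.1333
need turn [-0.     0.001 -0.   ] shift [0.002 0.001 0.167]
```

View pics/wJ.png

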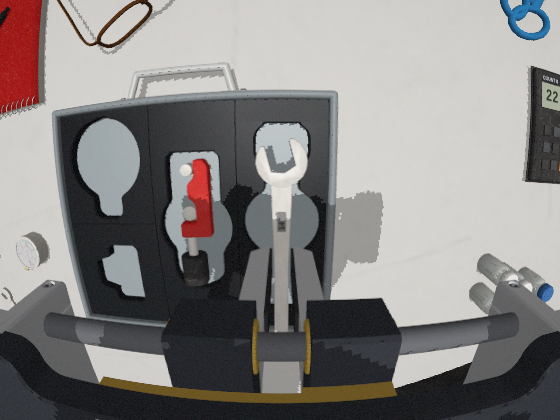

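Call:
servo_tool(
  moves=[
    [[0, 0, 0, 0.002, 0.001, 0.06, 0.98], [0, 0, 0, 0.002, 0.001, 0.1, 0.98], [0, 0, 0, 0.002, 0.001, 0.13, 0.98], [0, 0, 0, 0.002, 0.001, 0.15, 0.98], [0, 0, 0, 0.002, 0.001, 0.16, 0.98], [0, 0, 0, 0.002, 0.001, 0.166, 0.98], [0, 0, 0, 0.002, 0.001, 0.166, 0.98], [0, 0, 0, 0.002, 0.001, 0.166, 0.98]],
  ],
)

```text
time_s: 12.8
ee_pos: [0.5355, -0.27, 0.0173]
eef_rot: [3.141, 0.001, -0.247]
force: [-0.6, -0.4, -1.3]
grip_width: 0.0109
```

```bash
python3 - <<'E'
from h import *
snap("wrist","wK");go(.5348,-.2698,.0155,-.247)
E
```

```text
at [ 0.5354 -0.27    0.0172] [ 3.141e+00  1.000e-03 -2.470e-01] w 0.0113 F [ 0.5 -0.6 -0.6] t 12.85
need turn [ 0.     0.001 -0.   ] shift [-0.001 -0.     0.003]
```

View pics/wK.png

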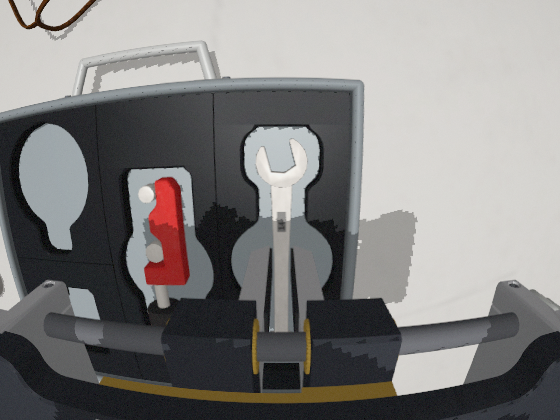

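Call:
servo_tool(
  moves=[
    [[0, 0, 0, 0, 0, 0.003, 0.98], [0, 0, 0, 0, 0, 0.004, 0.98], [0, 0, 0, 0, 0, 0.004, 0.75], [0, 0, 0, 0, 0, 0.004, 0.75], [0, 0, 0, 0, 0, 0.004, 0.75], [0, 0, 0, 0, 0, -0.02, 0.72], [0, 0, 0, 0, 0, -0.08, 0.72], [0, 0, 0, 0, 0, -0.16, 0.6], [0, 0, 0, 0, 0, -0.24, 0.5], [0, 0, 0, 0, 0, -0.28, 0.4]],
  ],
)

```text
time_s: 13.68
ee_pos: [0.5366, -0.2706, 0.1633]
eef_rot: [3.14, -0.005, -0.247]
force: [0.5, -1.1, 0.8]
grip_width: 0.0427
```

```bash
python3 - <<'E'
from h import *
snap("wrist","wL"); snap("side","sL");crop("wL",80,80,400,300,2,"i1"); go(.5348,-.2698,.0155,-.247)
E
```

```text
at [ 0.537  -0.2708  0.1625] [ 3.139 -0.007 -0.247] w 0.0509 F [-0.1 -0.3 -0.1] t 13.7833
need turn [ 0.001 -0.004 -0.   ] shift [-0.007 -0.002  0.294]
```

View pics/i1.png

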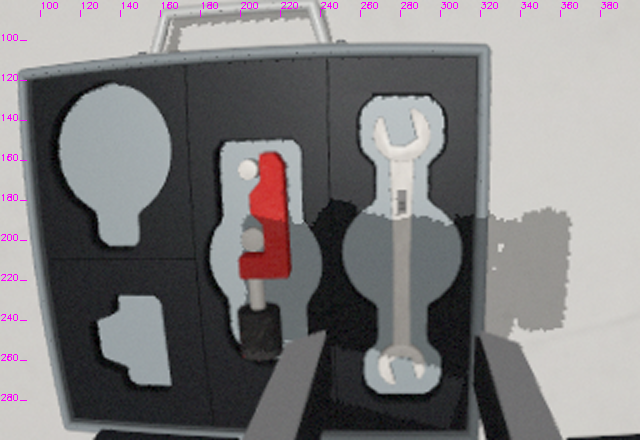

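```bash
python3 - <<'E'
from h import *
go(.611,.109,.15,.257)
E
```

```text
at [ 0.537  -0.2708  0.1625] [ 3.139 -0.007 -0.247] w 0.0509 F [-0.1 -0.3 -0.1] t 13.7833
need turn [ 0.003 -0.004 -0.321] shift [-0.042 -0.773  0.023]
```

Call:
servo_tool(
  moves=[
    [[0, 0, -0.03, -0.01, -0.07, 0, 0], [0, 0, -0.06, -0.01, -0.14, 0, 0], [0, 0, -0.09, -0.015, -0.21, 0, 0], [0, 0, -0.12, -0.02, -0.28, 0, 0], [0, 0, -0.15, -0.02, -0.35, 0, 0], [0, 0, -0.18, -0.025, -0.42, 0, 0], [0, 0, -0.21, -0.03, -0.49, 0, 0], [0, 0, -0.24, -0.035, -0.56, 0.01, 0], [0, 0, -0.27, -0.04, -0.63, 0.02, 0], [0, -0.004, -0.3, -0.042, -0.7, 0.023, 0], [0, -0.004, -0.321, -0.042, -0.76, 0.023, 0], [0, -0.004, -0.321, -0.042, -0.773, 0.023, 0]],
  ],
)

```text
time_s: 14.78
ee_pos: [0.611, 0.1131, 0.149]
eef_rot: [3.139, 0.003, 0.263]
force: [0.1, -0.2, -0.4]
grip_width: 0.0942
```

Call:
servo_tool(
  moves=[
    [[0, 0, 0, 0, 0, 0, 0], [0, 0, 0, 0, 0, 0, 0]],
  ],
)

```text
time_s: 14.95
ee_pos: [0.6106, 0.1131, 0.1483]
eef_rot: [3.139, 0.004, 0.263]
force: [-0.0, 0.4, 0.4]
grip_width: 0.0942
```

```bash
python3 - <<'E'
from h import *
snap("wrist","wM"); go(.611,.109,.15,.257); crop("wM",200,160,360,320,4,"j1")
E
```

```text
at [0.6107 0.1123 0.1486] [3.139e+00 3.000e-03 2.620e-01] w 0.0939 F [ 0.2  0.1 -0.2] t 15.0
need turn [0.002 0.002 0.003] shift [-0.001  0.007 -0.003]
```

View pics/j1.png

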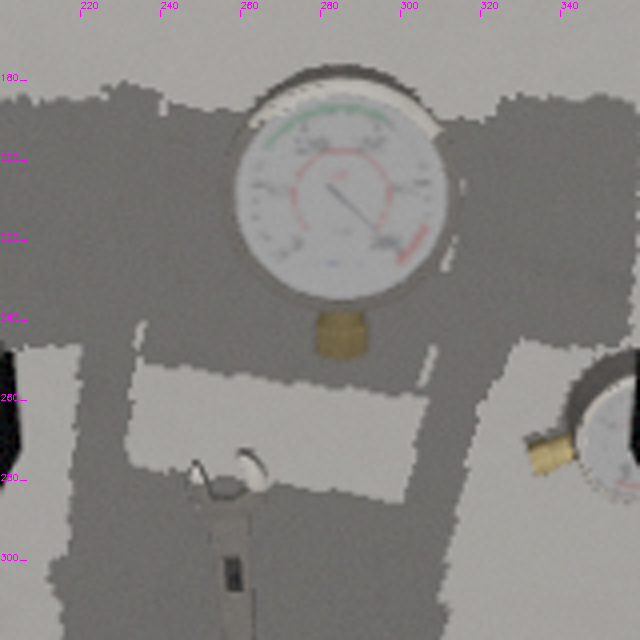

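View pics/wM.png

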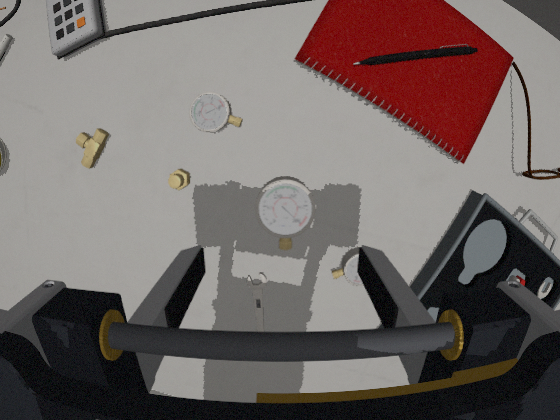

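```bash
python3 - <<'E'
from h import *
q=p2w("wM",[(258.5,208),(312,208),(285.3,179.5),(285.3,236)],.030); print(np.round(q,4), np.hypot(*(q[0]-q[1])[:2]),np.hypot(*(q[2]-q[3])[:2]))
c=(q[0]+q[1])/2; s=p2w("wM",[(285.2,249.5)],.015)[0]; s2=p2w("wM",[(285.2,238)],.022)[0]; print(c,(q[2]+q[3])/2,s,np.hypot(*(c-s)[:2]),np.arctan2(*(c-s)[1::-1]))
c=q.mean(0); go(c[0],c[1],.014,.257)
E
```

```text
[[0.6062 0.1345 0.03  ]
 [0.6194 0.0854 0.03  ]
 [0.6392 0.1171 0.03  ]
 [0.5856 0.1025 0.03  ]] 0.05084789428648166 0.05558107496824881
[0.61278934 0.10992904 0.03      ] [0.61240016 0.1097972  0.03      ] [0.56602647 0.09698708 0.015     ] 0.048520723810636594 0.2699989864304923
at [0.6107 0.1123 0.1486] [3.139e+00 3.000e-03 2.620e-01] w 0.0939 F [ 0.2  0.1 -0.2] t 15.0
need turn [0.002 0.002 0.003] shift [0.003 0.005 0.269]
```

Call:
servo_tool(
  moves=[
    [[0.002, 0.002, -0.003, 0.003, 0.005, 0.08, 0.12], [0.002, 0.002, -0.003, 0.003, 0.005, 0.15, 0.12], [0.002, 0.002, -0.003, 0.003, 0.005, 0.21, 0.12], [0.002, 0.002, -0.003, 0.003, 0.005, 0.25, 0.12], [0.002, 0.002, -0.003, 0.003, 0.005, 0.27, 0.12], [0.002, 0.002, -0.003, 0.003, 0.005, 0.27, 0.5], [0.002, 0.002, -0.003, 0.003, 0.005, 0.27, 0.5], [0.002, 0.002, -0.003, 0.003, 0.005, 0.27, 0.5], [0.002, 0.002, -0.003, 0.003, 0.005, 0.27, 0.5], [0.002, 0.002, -0.003, 0.003, 0.005, 0.27, 0.5], [0.002, 0.002, -0.003, 0.003, 0.005, 0.27, 0.5]],
  ],
  squeeze=30,
)

```text
time_s: 15.92
ee_pos: [0.6133, 0.1097, 0.0153]
eef_rot: [3.141, -0.002, 0.267]
force: [-0.9, -1.7, 6.4]
grip_width: 0.0574
```

```bash
python3 - <<'E'
from h import *
snap("wrist","wN"); go(.62,-.13,.12,-.247)
E
```

```text
at [0.6132 0.1097 0.0152] [ 3.141e+00 -2.000e-03  2.670e-01] w 0.0573 F [-0.4 -1.3  7.7] t 15.9667
need turn [-0.    -0.001  0.327] shift [-0.113  0.466 -0.21 ]
```

View pics/wN.png

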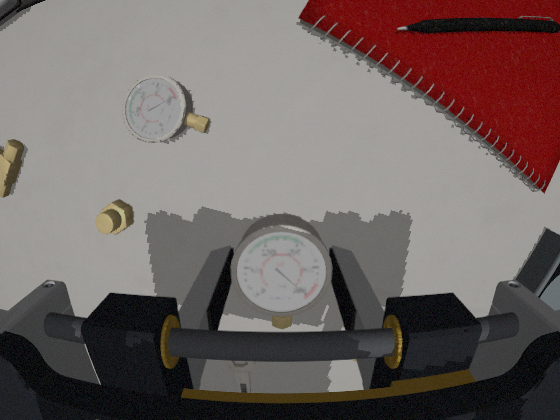

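Call:
servo_tool(
  moves=[
    [[0, 0, 0, 0, 0, -0.05, 0.5], [0, 0, 0, 0, 0, -0.12, 0.5], [0, 0, 0, 0, 0, -0.18, 0.5], [0, 0, 0.06, -0.02, 0.05, -0.21, 0.5], [0, 0, 0.12, -0.03, 0.12, -0.21, 0.5], [0, 0, 0.18, -0.05, 0.19, -0.21, 0.5], [0, 0, 0.24, -0.07, 0.26, -0.21, 0.5], [0, 0, 0.3, -0.08, 0.33, -0.21, 0.5], [0, 0, 0.327, -0.09, 0.4, -0.21, 0.5], [0, 0, 0.327, -0.1, 0.46, -0.21, 0.5], [0, 0, 0.327, -0.1, 0.47, -0.21, 0.5], [0, 0, 0.327, -0.1, 0.475, -0.21, 0.5]],
  ],
)

```text
time_s: 16.97
ee_pos: [0.6273, -0.134, 0.1204]
eef_rot: [-3.141, -0.002, -0.249]
force: [0.5, -0.7, -1.6]
grip_width: 0.0573
```

```bash
python3 - <<'E'
from h import *
snap("wrist","wO"); go(.6286,-.1338,.06,-.247)
E
```

```text
at [ 0.6273 -0.1331  0.1203] [-3.141e+00 -2.000e-03 -2.480e-01] w 0.0574 F [ 1.   0.2 -1.1] t 17.0167
need turn [-0.    -0.001 -0.001] shift [0.003 0.001 0.121]
```

View pics/wO.png

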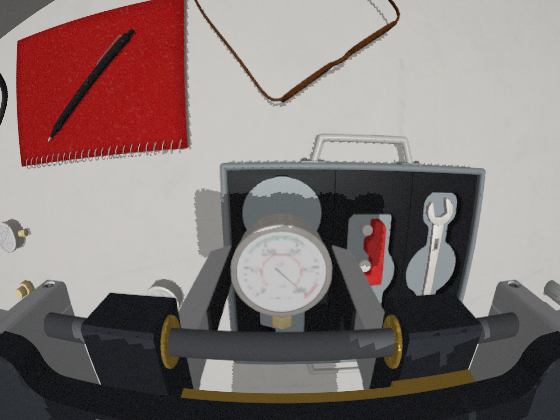

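Call:
servo_tool(
  moves=[
    [[0, 0, 0, 0.003, 0.001, 0.06, 0.5], [0, 0, 0, 0.003, 0.001, 0.11, 0.5], [0, 0, 0, 0.003, 0.001, 0.14, 0.5], [0, 0, 0, 0.003, 0.001, 0.16, 0.5], [0, 0, 0, 0.003, 0.001, 0.172, 0.5], [0, 0, 0, 0.003, 0.001, 0.18, 0.5], [0, 0, 0, 0.003, 0.001, 0.182, 0.5], [0, 0, 0, 0.003, 0.001, 0.182, 0.5]],
  ],
)

```text
time_s: 17.68
ee_pos: [0.6294, -0.1336, 0.0303]
eef_rot: [-3.141, -0.003, -0.247]
force: [-1.0, -1.1, -2.0]
grip_width: 0.0572
```

```bash
python3 - <<'E'
from h import *
snap("wrist","wP"); snap("scene","scP"); go(.6286,-.1338,.0278,-.247); crop("scP",270,190,450,340,4,"k1")
E
```

```text
at [ 0.6294 -0.134   0.0302] [-3.141e+00 -3.000e-03 -2.480e-01] w 0.0576 F [-0.3  1.4 -0.2] t 17.7833
need turn [-0.    -0.002 -0.001] shift [-0.002  0.     0.005]
```

View pics/k1.png

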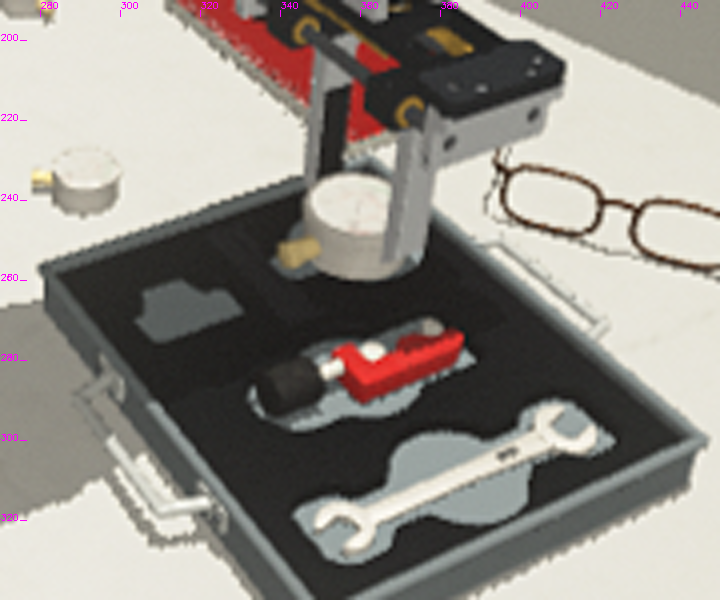

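View pics/wP.png

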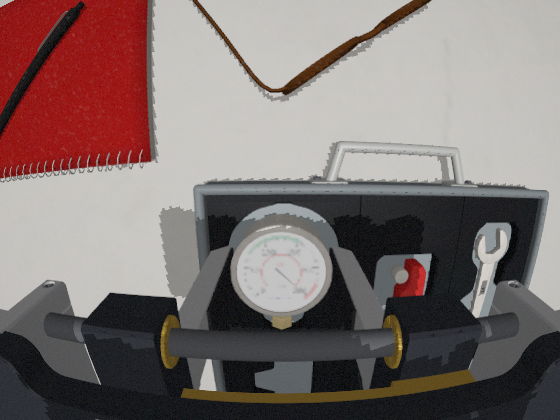

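Call:
servo_tool(
  moves=[
    [[0, 0, 0, -0.002, 0, 0.004, 0.5], [0, 0, 0, -0.002, 0, 0.005, 0.5], [0, 0, 0, -0.002, 0, 0.005, 0.31], [0, 0, 0, -0.002, 0, 0.005, 0.31], [0, 0, 0, -0.002, 0, 0.005, 0.31], [0, 0, 0, -0.002, 0, 0.005, 0.31], [0, 0, 0, -0.002, 0, -0.02, 0.31], [0, 0, 0, -0.002, 0, -0.08, 0.31], [0, 0, 0, -0.002, 0, -0.16, 0.31], [0, 0, 0, -0.002, 0, -0.24, 0.31], [0, 0, 0, -0.002, 0, -0.28, 0.31], [0, 0, 0, -0.002, 0, -0.28, 0.31]],
  ],
)

```text
time_s: 18.78
ee_pos: [0.6297, -0.1341, 0.1771]
eef_rot: [-3.141, -0.013, -0.248]
force: [0.2, -0.2, -0.2]
grip_width: 0.065
```

```bash
python3 - <<'E'
from h import *
snap("wrist","wQ"); crop("wQ",180,130,420,310,3,"k2")
t=lambda pts:[(x/8+300,y/8+10) for x,y in pts]
crop("wristA",0,0,10,10,2,"zz")
a=np.array([[.5999,.3342],[.6396,.3196],[.6279,.3495]]); b=np.array([[.60175,.3344],[.63766,.3204],[.6299,.3495]])
for q in (a,b):
    d=q[1]-q[0]; print(np.hypot(*d),np.degrees(np.arctan2(d[1],d[0])),(q[0]+q[1])/2)
E
```

```text
0.042299527184118696 -20.191411811200503 [0.61975 0.3269 ]
0.03854254921512067 -21.298997315718456 [0.619705 0.3274  ]
```

View pics/k2.png

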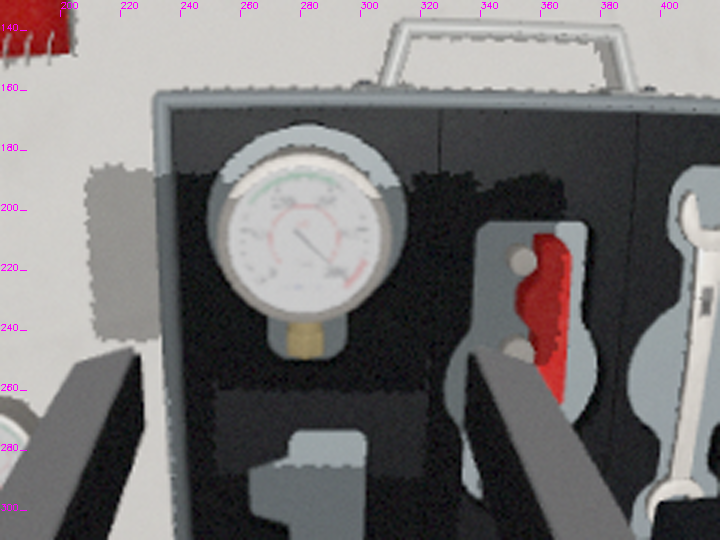

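```bash
python3 - <<'E'
from h import *
print('bottle',p2w("sceneA",[(311,174)],0),p2w("sideB",[(139,240)],0)); print('meter',p2w("sceneA",[(245,158),(275,147)],0.02))
print('tray rim',p2w("wD",[(177,24)],.03),p2w("wD",[(362,22)],.03))
go(.6225,.3347,.15,-.358)
E
ls pics | head -50
```

```text
bottle [[0.82500965 0.20593837 0.        ]] [[0.83422963 0.25592844 0.        ]]
meter [[0.71941635 0.39361119 0.02      ]
 [0.84449584 0.39582764 0.02      ]]
tray rim [[ 0.48200749 -0.04347171  0.03      ]] [[ 0.68729847 -0.09615116  0.03      ]]
at [ 0.6288 -0.1339  0.1737] [-3.141 -0.009 -0.248] w 0.0651 F [-0.3  0.3 -0.4] t 18.8333
need turn [-0.001 -0.005  0.07 ] shift [-0.242 -0.906  0.046]
c1.png
c2.png
c3.png
c4.png
c5.png
d1.png
d2.png
d3.png
d4.png
e1.png
f1.png
g1.png
g2.png
i1.png
j1.png
k1.png
k2.png
sC.npz
sC.png
sD.npz
sD.png
sG.npz
sG.png
sL.npz
sL.png
scC.npz
scC.png
scG.npz
scG.png
scP.npz
scP.png
scene0.png
sceneA.npz
sceneA.png
side0.png
sideA.npz
sideA.png
sideB.npz
sideB.png
wB.npz
wB.png
wBe.npz
wBe.png
wC.npz
wC.png
wD.npz
wD.png
wE.npz
wE.png
wF.npz
```

View pics/sideB.png

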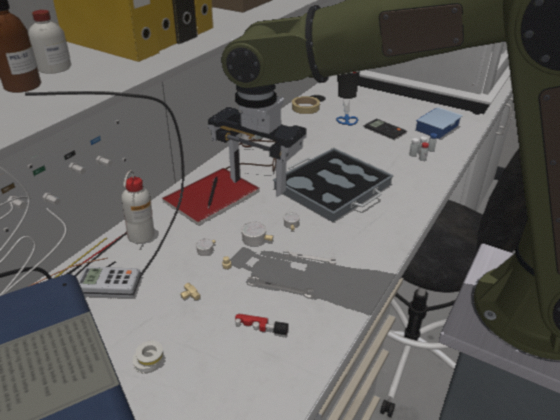

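Call:
servo_tool(
  moves=[
    [[0, 0, 0.01, -0.02, -0.07, 0, 0.4], [0, 0, 0.02, -0.04, -0.14, 0, 0.4], [0, 0, 0.02, -0.06, -0.22, 0, 0.4], [0, 0, 0.03, -0.08, -0.3, 0, 0.4], [0, 0, 0.03, -0.1, -0.38, 0, 0.4], [0, 0, 0.04, -0.12, -0.46, 0, 0.4], [0, 0, 0.05, -0.15, -0.54, 0.01, 0.4], [0, 0, 0.06, -0.17, -0.62, 0.02, 0.4], [0, 0, 0.07, -0.19, -0.7, 0.03, 0.4], [0, -0.005, 0.07, -0.21, -0.78, 0.046, 0.4], [0, -0.005, 0.07, -0.23, -0.85, 0.046, 0.4], [0, -0.005, 0.07, -0.242, -0.906, 0.046, 0.4]],
  ],
)

```text
time_s: 19.83
ee_pos: [0.6212, 0.3377, 0.1477]
eef_rot: [3.14, 0.002, -0.356]
force: [0.8, -0.4, 0.1]
grip_width: 0.0565
```

Call:
servo_tool(
  moves=[
    [[0, 0, 0, 0, 0, 0, 0.3], [0, 0, 0, 0, 0, 0, 0.3]],
  ],
)

```text
time_s: 20.0
ee_pos: [0.6199, 0.339, 0.1454]
eef_rot: [3.138, 0.004, -0.354]
force: [0.1, -0.6, 0.4]
grip_width: 0.065
```

```bash
python3 - <<'E'
from h import *
snap("wrist","wR"); crop("wR",230,180,330,270,8,"l1"); go(.6225,.3347,.009,-.358)
E
```

```text
at [0.6205 0.3375 0.146 ] [ 3.138  0.004 -0.355] w 0.0652 F [ 0.1 -0.5  0. ] t 20.05
need turn [0.002 0.002 0.002] shift [0.007 0.003 0.274]
```

View pics/l1.png

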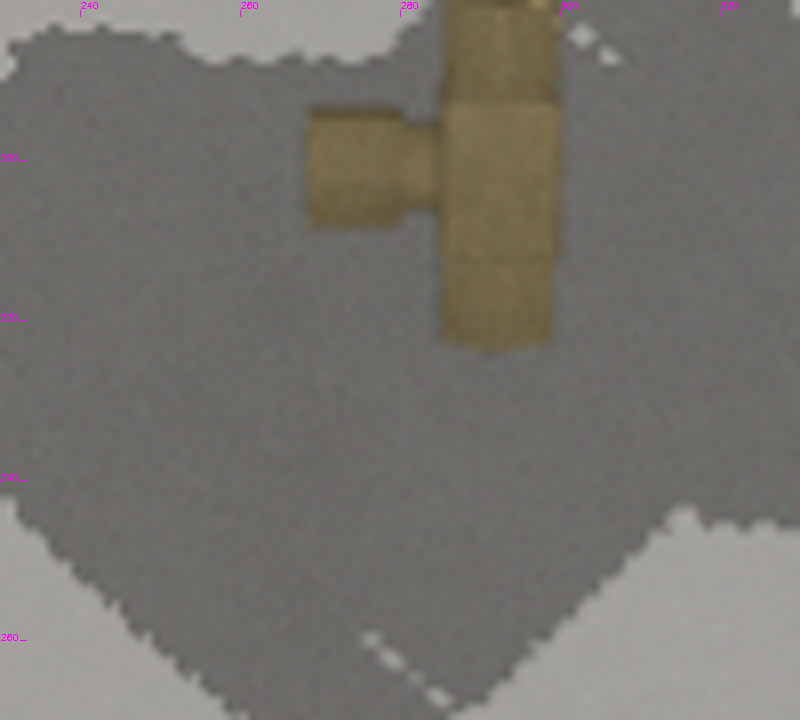

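View pics/wR.png

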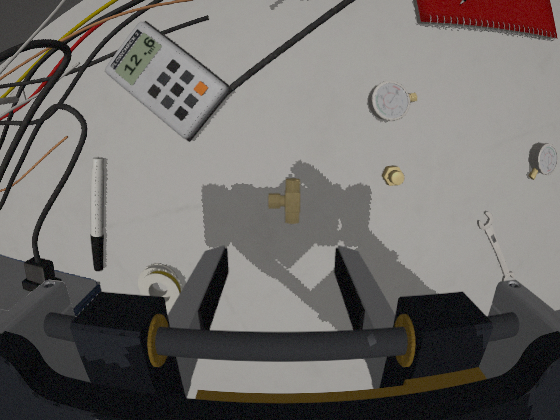

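```bash
python3 - <<'E'
from h import *
q=p2w("wR",[(268,201),(299.3,201.3)],.010);print(q,np.hypot(*(q[0]-q[1])[:2])); c=q.mean(0)
d=q[0]-q[1];print(np.degrees(np.arctan2(d[1],d[0])))
go(c[0],c[1],.0085,-.355)
E
```

```text
[[0.62772867 0.35038544 0.01      ]
 [0.61660993 0.32119775 0.01      ]] 0.031233751181620317
69.14618374891383
at [0.6205 0.3375 0.146 ] [ 3.138  0.004 -0.355] w 0.0652 F [ 0.1 -0.5  0. ] t 20.05
need turn [ 0.002  0.002 -0.   ] shift [0.005 0.001 0.275]
```

Call:
servo_tool(
  moves=[
    [[0.002, 0.002, 0.004, 0.005, 0.001, 0.08, 0.4], [0.002, 0.002, 0.004, 0.005, 0.001, 0.15, 0.4], [0.002, 0.002, 0.004, 0.005, 0.001, 0.21, 0.4], [0.002, 0.002, 0.004, 0.005, 0.001, 0.255, 0.4], [0.002, 0.002, 0.004, 0.005, 0.001, 0.275, 0.4], [0.002, 0.002, 0.004, 0.005, 0.001, 0.275, 0.4], [0.002, 0.002, 0.004, 0.005, 0.001, 0.275, 0.8], [0.002, 0.002, 0.004, 0.005, 0.001, 0.275, 0.8], [0.002, 0.002, 0.004, 0.005, 0.001, 0.275, 0.8], [0.002, 0.002, 0.004, 0.005, 0.001, 0.275, 0.8], [0.002, 0.002, 0.004, 0.005, 0.001, 0.275, 0.8]],
  ],
  squeeze=15,
)

```text
time_s: 20.97
ee_pos: [0.6226, 0.3361, 0.0099]
eef_rot: [-3.14, -0.001, -0.362]
force: [-0.6, -0.6, 5.1]
grip_width: 0.0311
```

```bash
python3 - <<'E'
from h import *
snap("wrist","wS"); go(.523,-.107,.12,-.247); crop("wS",180,150,380,300,4,"m1")
E
```

```text
at [0.6226 0.3361 0.0098] [-3.14e+00 -1.00e-03 -3.62e-01] w 0.0312 F [-0.9 -1.6  6.4] t 21.0167
need turn [-0.001 -0.001 -0.073] shift [ 0.127  0.899 -0.221]
```

View pics/m1.png

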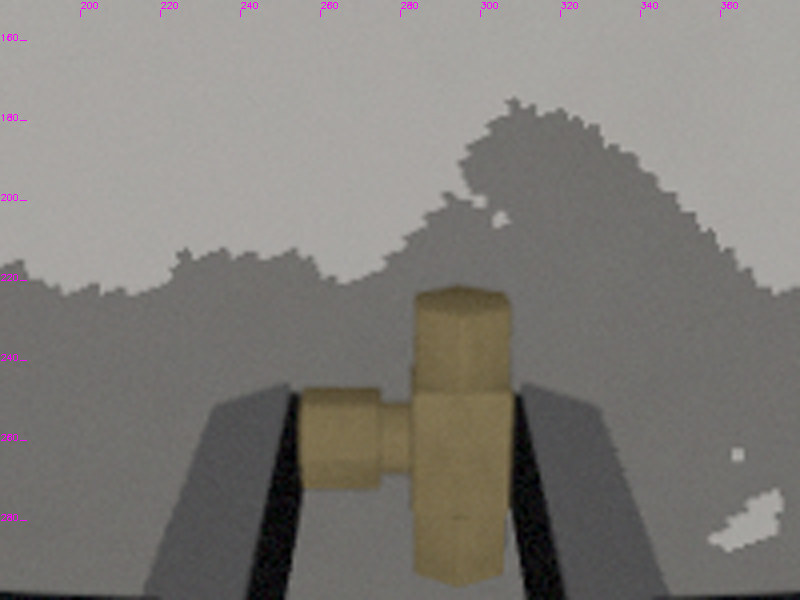

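Call:
servo_tool(
  moves=[
    [[0, 0, 0, 0, 0, -0.05, 0.8], [0, 0, 0, 0, 0, -0.12, 0.8], [0, 0, 0, 0, 0.02, -0.19, 0.8], [0, 0, -0.01, 0.01, 0.08, -0.24, 0.8], [0, 0, -0.02, 0.03, 0.16, -0.24, 0.8], [0, 0, -0.03, 0.04, 0.24, -0.24, 0.8], [0, 0, -0.04, 0.05, 0.32, -0.24, 0.8], [0, 0, -0.05, 0.06, 0.4, -0.24, 0.8], [0, 0, -0.06, 0.08, 0.48, -0.24, 0.8], [0, 0, -0.07, 0.09, 0.56, -0.24, 0.8], [0, 0, -0.073, 0.1, 0.64, -0.24, 0.8], [0, 0, -0.073, 0.11, 0.72, -0.24, 0.8]],
  ],
  squeeze=20,
)

```text
time_s: 22.02
ee_pos: [0.5457, -0.0218, 0.1298]
eef_rot: [-3.141, -0.002, -0.246]
force: [0.7, 0.0, -1.0]
grip_width: 0.031
```

```bash
python3 - <<'E'
from h import *
go(.523,-.107,.08,-.247)
E
```

```text
at [ 0.5457 -0.0218  0.1298] [-3.141e+00 -2.000e-03 -2.460e-01] w 0.031 F [ 0.7  0.  -1. ] t 22.0167
need turn [-0.001 -0.001  0.   ] shift [-0.003  0.176  0.099]
```

Call:
servo_tool(
  moves=[
    [[0, 0, 0, 0, 0.06, 0, 0.8], [0, 0, 0, -0.002, 0.12, 0.02, 0.8], [0, 0, 0, -0.003, 0.165, 0.05, 0.8], [0, 0, 0, -0.003, 0.176, 0.08, 0.8], [0, 0, 0, -0.003, 0.176, 0.099, 0.8], [0, 0, 0, -0.003, 0.176, 0.099, 0.8], [0, 0, 0, -0.003, 0.176, 0.099, 0.8]],
  ],
)

```text
time_s: 22.6
ee_pos: [0.5231, -0.1061, 0.0803]
eef_rot: [-3.14, -0.001, -0.246]
force: [0.2, 0.3, -0.8]
grip_width: 0.0312
```

```bash
python3 - <<'E'
from h import *
snap("wrist","wT"); snap("scene","scT"); go(.523,-.107,.0235,-.247); crop("scT",270,190,450,340,4,"n1")
E
```

```text
at [ 0.5236 -0.1061  0.0811] [-3.14e+00 -3.00e-03 -2.45e-01] w 0.0313 F [ 0.1 -0.4 -0.5] t 22.7
need turn [-0.001 -0.002  0.001] shift [-0.001  0.002  0.115]
```

View pics/wT.png

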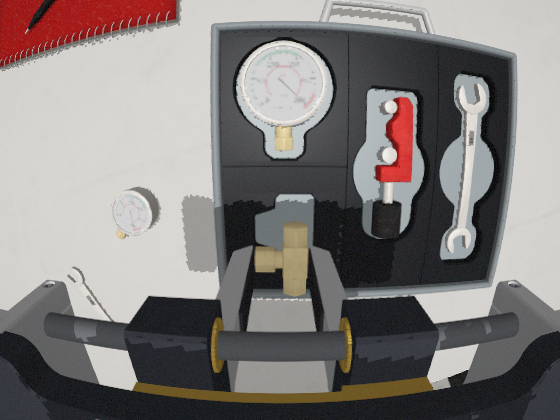

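View pics/n1.png

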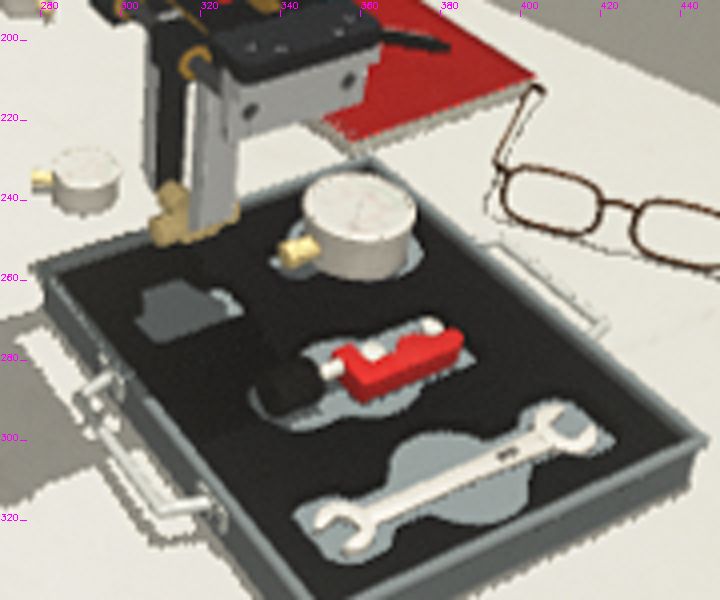

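```bash
python3 - <<'E'
from fit2 import *
p=np.load("tray2.npy"); L=[]
for k,i in (('gauge',0),('tee',1),('cut',2),('span',3)):
    for z,c in ((0,(0,255,0)),(.01,(0,0,255))): L.append((tf(POL[k],p[2+2*i],p[3+2*i],p[0]+off[k],p[1]+z),c))
crop("wT",200,20,520,300,2,"o1",L); crop("scT",270,220,450,360,4,"o2",L)
E
```

```text
(no output)
```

View pics/o1.png

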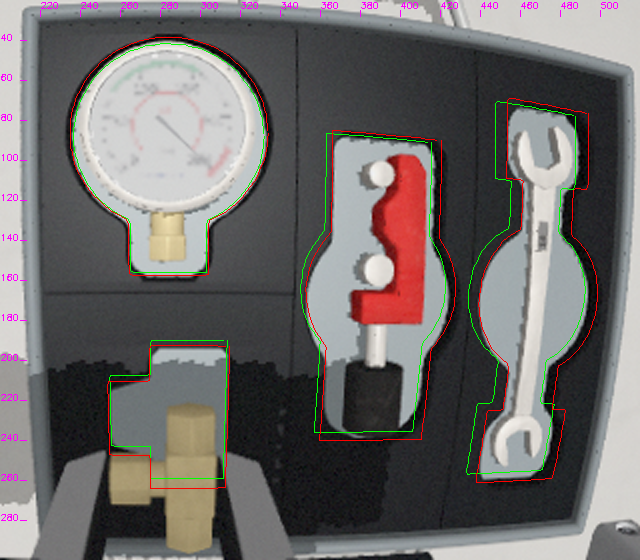

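View pics/o2.png

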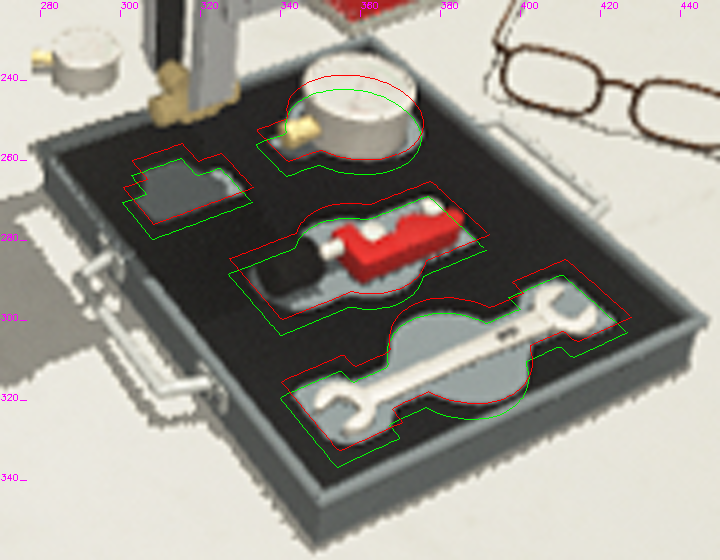

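Call:
servo_tool(
  moves=[
    [[0, 0, 0, -0.001, 0.002, 0.04, 0.8], [0, 0, 0, -0.001, 0.002, 0.07, 0.8], [0, 0, 0, -0.001, 0.002, 0.09, 0.8], [0, 0, 0, -0.001, 0.002, 0.104, 0.8], [0, 0, 0, -0.001, 0.002, 0.111, 0.8], [0, 0, 0, -0.001, 0.002, 0.113, 0.8], [0, 0, 0, -0.001, 0.002, 0.113, 0.8], [0, 0, 0, -0.001, 0.002, 0.113, 0.8]],
  ],
)

```text
time_s: 23.37
ee_pos: [0.5234, -0.107, 0.0252]
eef_rot: [-3.141, -0.004, -0.245]
force: [-0.7, 0.0, -1.0]
grip_width: 0.0306
```

```bash
python3 - <<'E'
from h import *
snap("wrist","wU"); go(.523,-.107,.0235,-.247); crop("wU",200,130,370,300,4,"p1")
E
```

```text
at [ 0.5234 -0.107   0.0251] [-3.141 -0.004 -0.245] w 0.0309 F [-0.2  0.4 -1.4] t 23.4167
need turn [-0.001 -0.002  0.001] shift [-0.001  0.     0.003]
```

View pics/p1.png

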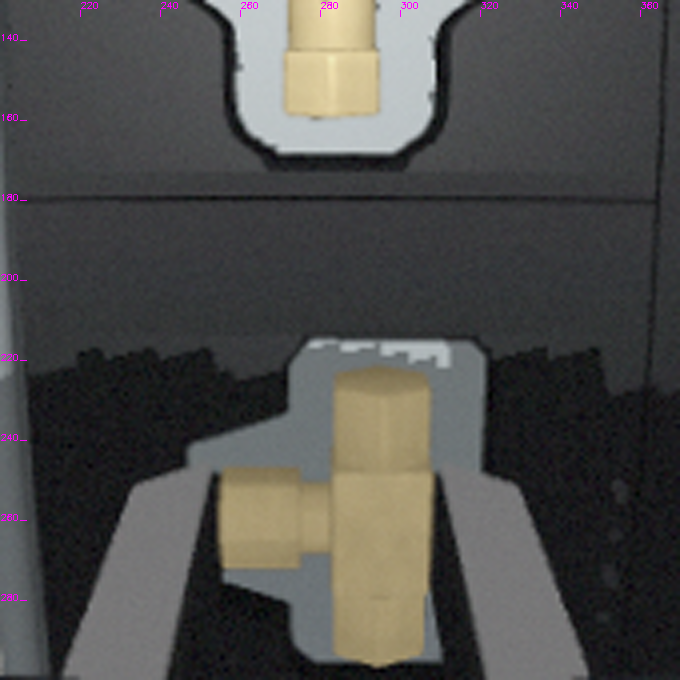

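Call:
servo_tool(
  moves=[
    [[0, 0, 0, 0, 0, 0.002, 0.8], [0, 0, 0, 0, 0, 0.002, 0.8], [0, 0, 0, 0, 0, 0.002, 0.55], [0, 0, 0, 0, 0, 0.002, 0.55], [0, 0, 0, 0, 0, 0.002, 0.55], [0, 0, 0, 0, 0, 0.002, 0.55], [0, 0, 0, 0, 0, -0.02, 0.55], [0, 0, 0, 0, 0, -0.08, 0.55], [0, 0, 0, 0, 0, -0.16, 0.5], [0, 0, 0, 0, -0.06, -0.24, 0.5], [0, 0, 0, -0.05, -0.12, -0.28, 0.5], [0, 0, 0, -0.1, -0.18, -0.28, 0.5]],
  ],
)

```text
time_s: 24.42
ee_pos: [0.5, -0.012, 0.1691]
eef_rot: [-3.139, -0.011, -0.247]
force: [0.1, 1.1, 0.9]
grip_width: 0.0468
```

```bash
python3 - <<'E'
from h import *
snap("wrist","wV"); snap("scene","scV"); snap("side","sV"); go(.523,-.16,.25,-.247)
E
```

```text
at [ 0.498  -0.0105  0.166 ] [-3.14  -0.006 -0.242] w 0.0469 F [ 0.6 -0.1  0.5] t 24.5667
need turn [-0.001 -0.004  0.003] shift [ 0.121  0.278 -0.168]
```

View pics/wV.png

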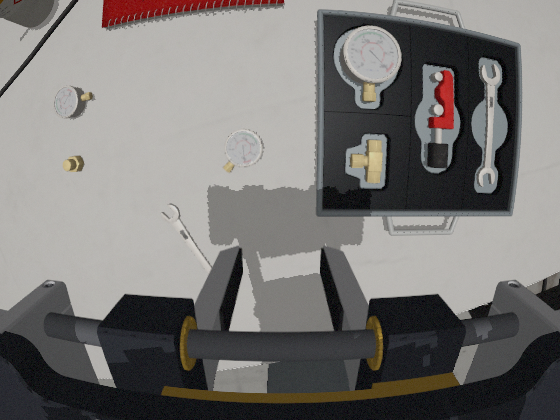

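View pics/scV.png

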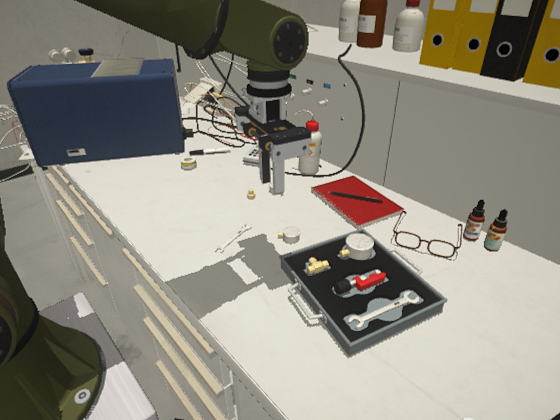

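```bash
python3 - <<'E'
from fit2 import *
p=np.load("tray2.npy"); P={k:(p[2+2*i],p[3+2*i],p[0]+off[k]) for i,k in enumerate(ks)}; z0=p[1]
t=np.linspace(0,6.29,60)
O={'gauge':[(np.c_[8+29*np.cos(t),29*np.sin(t)],.030),(np.array([(-15,-7.5),(-38,-7.5),(-38,7.5),(-15,7.5)]),.015)],
'tee':[(np.array([(-16,-22),(0,-22),(0,-8),(16,-8),(16,8),(0,8),(0,22),(-16,22),(-16,-22)]),.010)],
'cut':[(np.array([(-15,11),(11,11),(11,-4),(-1,-4),(-1,-53),(-16,-53),(-15,11)]),.016)],
'span':[(np.array([(-6,-60),(6,-60),(6,60),(-6,60),(-6,-60)]),.006),(np.array([(-14,74),(14,74)]),.006),(np.array([(-14,-74),(14,-74)]),.006)]}
L=[(tf(q/1000,*P[k],z0+h),(0,255,0)) for k in O for q,h in O[k]]
crop("wV",315,5,525,220,3,"q1",L); crop("scV",270,220,450,360,4,"q2",L)
E
```

```text
(no output)
```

View pics/q1.png

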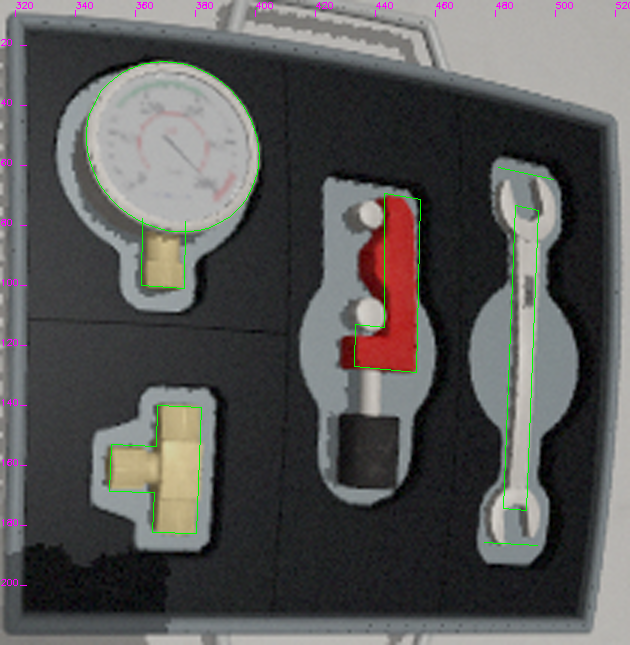

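View pics/q2.png

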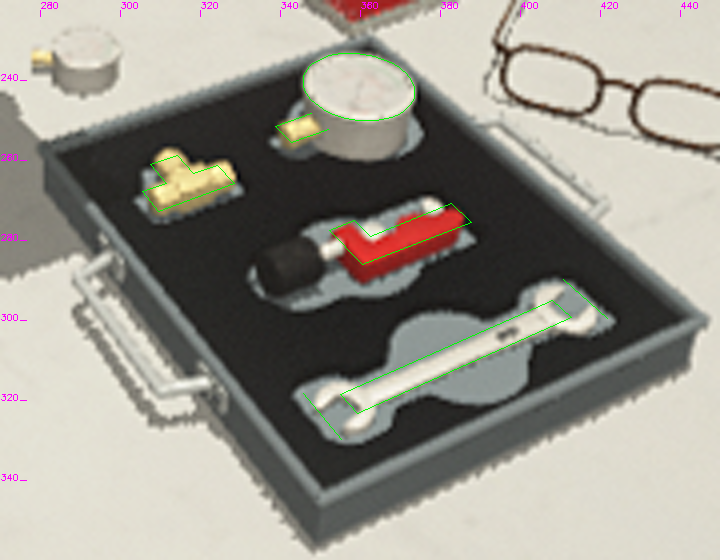

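```bash
python3 - <<'E'
from h import *
a=cv2.imread("pics/sideA.png");b=cv2.imread("pics/sV.png")
r=lambda i:cv2.resize(i[230:280,200:350],None,fx=5,fy=5)
cv2.imwrite("pics/cmp.png",np.vstack([r(a),r(b)]))
E
```

```text
(no output)
```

View pics/cmp.png

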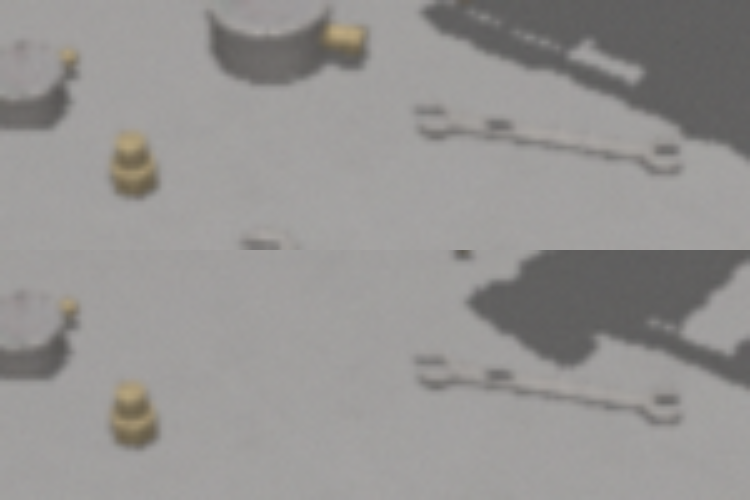

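Comparing start and end, the adapter and the short spanner have not moved. I'm handing in.

```bash
python3 -c "
from station import hand_in
print(hand_in())"
```

```text
the job is handed in; nothing more can be done
None
```

The job is handed in at about 24.6 s on the robot's clock. The tube cutter, longer spanner, largest gauge (face up) and brass tee are each lying in their own pocket.

- **Longer spanner:** I measured it at 146 mm before gripping it, against about 119 mm for the shorter one.
- **Position in the pockets:** In the last wrist and scene pictures, the outlines drawn at the pocket poses match the gauge and tee to about 1–2 mm. The cutter and spanner match to within a few millimetres by eye. The wrist and scene fits of the tray agreed with each other to about 1.5–2 mm.
- **Depth:** I judged how far down each piece sits only from the pictures, the release height and the force. The cutter was pressing at about 6 N when released. The spanner, gauge and tee showed no contact force at my last reading. I then lowered each by about 1–2.5 mm and let go without another force reading, so they may have dropped the last 1–2 mm.
- **Left in place:** The short spanner and the adapter look unmoved when the side pictures from the start and the end are compared.
- **Disagreement:** The gauge's rim measured 51–56 mm in the pictures against the 58 mm stated, but the closed fingers read 57.4 mm.

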